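# Tip mixed ball-knob blanks from a scoop onto a size-sorting ramp

### The arm

A 6-joint arm with a two-finger parallel gripper is mounted at the origin on a cart in front of the work surface, level with it; the furniture and walls round the work are solid. World frame = base frame: x ahead of the robot, y to its left, z up, the work surface at z = 0. Lengths are in m, angles in rad, forces in N, time in s.
With the tool pointing down it reaches from about 0.35 to 0.85 m from the base axis. Payload 8.1 kg.
Tool frame: the origin (TCP) lies at the very end of the fingers, on their centre line; the grasp point (between the pads) lies 19 mm behind it; z points along the fingers, y is the direction in which the jaws open and shut (so a half turn about z gives the same grasp; the last joint's range is limited). The gripper opens to 93 mm and grips with 3 to 60 N. Pads are 15 mm wide; open, the fingers measure 128 mm over their backs; the gripper's body (75 mm by 188 mm) begins 65 mm behind the grasp point.
Start: joints at [-1.277, 0.13, 1.488, -0, 1.523, -0.085], TCP at [0.222, -0.557, 0.219] pointing down, gripper open.
Joint ranges: [-2.96, 2.96], [-0.89, 2.26], [0.02, 2.5], [-1.34, 4.48], [0, 2.73], [-2.66, 2.66]. Speed limits (rad/s): [2.39, 2.39, 2.79, 3.14, 3.14, 3.14].

### API

Orientations are given as a rotation vector (axis times angle).
In Python, from plant import robot gives the robot as it stands.
- The arm moves only by the shell command python3 -m pendant 'ROWS' [OPENING] [FORCE]. ROWS is JSON, a list of rows, each an object with "delta_pos": the shift along the tool's x, y, z in m, a list of three; "spin": the turn about the tool's z in rad. In form: [{"delta_pos": [dx, dy, dz], "spin": spin}, ...]. A call has 1 to 10 rows; each row is the pose to reach, as a shift and turn from the pose measured when the call began, along the tool's axes at that moment; what a row does not reach only later rows make up. A row lasts 1/10 s, in which the tool goes at most 50 mm and 8.59 degrees, less where a joint would pass 70% of its speed; a pose out of reach is approached as far as the arm can. A call with a gripper value outside its range is refused whole. OPENING is the closure, from -1 (fully open) to 1 (shut), set as the call begins (- or left out, the last holds). The fingers move at their own pace and stop on an object; FORCE is the grip in N (left out, the last holds). Time passes only in rows, so rows that repeat a pose let the fingers close. It gives the time, the measured TCP pose, the force and the opening at its end, in the units of the state.
- robot.read_state(): the state, without advancing time (a new reading comes with each control period).
- robot.read_camera(name): name is "scene" or "side" or "wrist"; returns a dict with "color" (420x560x3 uint8, blue, green, red), "camera_matrix" (3x3 intrinsics, pixels), "R" (3x3) and "t" (3): a world point X has camera coordinates R X + t. Camera axes: x right, y down, z forward; pixel columns grow to the right and rows downward; lengths in m; the calibration is good to about 2 mm. A picture is of the moment at which its call begins. There is no depth.
- robot.close_job(): hands the job in, once; it reports no verdict.
Trained networks look in the newest picture that a camera, given by its name, has taken for a name from the list of things; names that differ only in an ending like _2 or _b are one class to them, and where a whole thing is asked for, a point or a joint stands for the part that bears it (a point fixed in the world has none). Each returns a list of dicts, best first, with "score" (0 to 1); they miss things now and then, are a little off and sometimes report something else, mostly with a low value. They report only what shows in the picture. A call takes as long as a camera call. They do not tell look-alikes from the thing itself.
- robot.outline_of(camera, label): "mask" (420x560 bool, what is visible of it).
- robot.mark_of(camera, label): "location" ([x, y, z] in m, in the coordinates of the camera as it stood for that picture, good to about 4 mm: a listed point, or the origin of a listed thing).
The state is a dict: "t": time; "q": joint angles; "dq": joint speeds; "joint_torque": joint torques, N m; "tool_pos": TCP position; "orientation": TCP orientation; "force": force on the tool from outside, world axes, zero at the start; "wrist_torque": the same for the moment, N m; "opening": finger opening in m.
Only numpy, scipy, OpenCV 4.12 (cv2) and the standard library are available. Lean on these libraries where they do the work, as an engineer would, in place of code of your own. Each camera call takes 0.05 s, during which the arm holds its last target.

### The job

Pick up the metal scoop by its wooden grip, carry it level, and tip the three ball-knob blanks out of it into the closed upper end of the sorting ramp, so that they roll down and drop into the pockets of their size: both steel balls in the upper pocket, the wooden ball in the lower one. Then stand the empty scoop upright on the bench and let go. Do not touch the balls with the gripper, and leave the hammer, the handle blank and the green stone where they lie.

Things in the scene. Friction and masses are not known exactly. Their poses are not given: they have to be found in the camera images.
- ramp: Fixed wooden sorting ramp, 242 x 116 mm (x, y). Origin: centre of its underside on the bench; +x points downhill, z up. A trough with a shallow V bottom (sides rise 18 degrees, 100 mm wide between the rims) falls 22 degrees to +x; its bottom line is 146 mm high at the upper end, 56 mm at the lower. Side rims reach 168 mm high at the upper end, 79 mm at the lower; end panels 166 and 84 mm.
- ramp_entry (a point): On the trough's bottom line, middle of its upper 100 mm, which has a closed bottom (ramp frame x -0.065, y 0, z 0.127; 93 mm long seen from above). Drop the balls in here, from low down; they roll on by themselves. The side rims stand 161 mm high abreast of it, 30 mm uphill. Axes: x down along the trough, z square to it.
- pocket_small (a point): Middle of the floor of the upper pocket, 80 mm long and 50 mm deep, under a slot 27.5 mm wide in the trough's bottom (ramp frame x 0.000, z 0.047), for the two steel balls; the wooden ball rolls over it. Axes: x down along the trough, z square to it.
- pocket_large (a point): Middle of the floor of the lower pocket, 60 mm long and 50 mm deep, under a slot 48 mm wide (ramp frame x 0.065, z 0.021), for the wooden ball. Axes: x down along the trough, z square to it.
- scoop: Loose aluminium scoop, 0.14 kg; tray 83 x 64 x 36 mm (x, y, z), 58 mm wide inside. Origin: centre of its underside; z up. Open at the mouth (-x), walls at the rear (+x) and sides. The floor falls 5 degrees from mouth to rear, so the balls stay in while it is carried level; they roll out at 10 to 20 degrees mouth down, and 30 to 40 degrees empties it.
- scoop_grip (a point): Middle of the dark wooden grip bar above the tray, carried by a post at the rear (scoop frame x 0.005, y 0, z 0.088), nearly above the centre of mass. The bar is 86 mm along x, 18 mm wide along y, 24 mm high, its underside 76 mm above the scoop's; grip it across y from above. Axes as the scoop's.
- scoop_lip (a point): Middle of the mouth's lip, over which the balls roll out (scoop frame x -0.0415, y 0, z 0.011); the tray's front corner lies 11 mm below it. Axes as the scoop's.
- steel_ball_1: Steel ball, 22 mm diameter, 43 g, loose in the scoop; origin at its centre.
- steel_ball_2: A second steel ball like steel_ball_1.
- wood_ball: Dark wooden ball, 42 mm diameter, 27 g, loose in the scoop; origin at its centre.
- small_hammer: Bystander: small hammer lying on the bench, 200 x 78 x 20 mm; origin under its centre.
- handle_blank_c: Bystander: brown octagonal wooden handle blank lying on the bench, 23 x 118 x 19 mm; origin under its centre.
- green_stone: Bystander: green sharpening stone lying on the bench, 46 x 108 x 22 mm; origin under its centre.
There are look-alikes about, which are no part of the job. Of the things shaped like the scoop, the aluminium one is meant.

How it is judged:
On the way:
1. the scoop is held up clear of the bench and tipped by more than 11 degrees (height (world z) of scoop above 0.04 m and angle between scoop's own z axis and vertical above 0.2 rad), for 0.1 s.
At the end, for the whole second after the job is handed in: Both steel balls lie in the upper pocket (centres within 36 mm of its middle along, 13 mm across, 0 to 38 mm above its floor), the wooden ball in the lower one (28, 13, 0 to 34 mm), slower than 30 mm/s; the scoop stands still on the bench top (6 mm), upright (0.1 rad) (x of steel_ball_1 in the frame of pocket_small between -0.036 and 0.036 m and y of steel_ball_1 in the frame of pocket_small between -0.013 and 0.013 m and z of steel_ball_1 in the frame of pocket_small between 0 and 0.038 m and x of steel_ball_2 in the frame of pocket_small between -0.036 and 0.036 m and y of steel_ball_2 in the frame of pocket_small between -0.013 and 0.013 m and z of steel_ball_2 in the frame of pocket_small between 0 and 0.038 m and x of wood_ball in the frame of pocket_large between -0.028 and 0.028 m and y of wood_ball in the frame of pocket_large between -0.013 and 0.013 m and z of wood_ball in the frame of pocket_large between 0 and 0.034 m and linear speed of each of steel_ball_1, steel_ball_2, wood_ball below 0.03 m/s and height (world z) of scoop between -0.006 and 0.006 m and angle between scoop's own z axis and vertical below 0.1 rad and linear speed of scoop below 0.02 m/s); the robot touches nothing.
It fails at once if the gripper touches a ball (contact force between the fingers and steel_ball_1 above 0.5 N or contact force between the fingers and steel_ball_2 above 0.5 N or contact force between the fingers and wood_ball above 0.5 N).
It fails at once if the hammer, the handle blank or the green stone is moved by more than 30 mm (distance of any of small_hammer, handle_blank_c, green_stone from where it was at the start of the episode above 0.03 m).
It also fails if it takes over 58 s, if anything falls off the work surface, if the arm or the gripper's body presses on something with over 40 N, if the wrist force passes 120 N, or if a joint passes its speed limit or range.

## Working session

There is one attempt and no reset: what is moved stays moved. The work goes in short steps, Python scripts to look and compute and a shell command to move; the robot and the scene stay as the last step left them, time stands still between calls to the robot, and variables do not carry over. Pictures are saved under pics/ and viewed, and the job is handed in when it is done.

```bash
ls; mkdir -p pics
cat > h.py <<'E'
import numpy as np,cv2
from plant import robot
from scipy.spatial.transform import Rotation as Ro
def snap(n,f,scale=1,crop=None):
    c=robot.read_camera(n); im=c["color"]
    if crop: im=im[crop[1]:crop[3],crop[0]:crop[2]]
    if scale!=1: im=cv2.resize(im,None,fx=scale,fy=scale,interpolation=cv2.INTER_CUBIC)
    cv2.imwrite("pics/"+f,im); return c
def w(c,p): return np.array(c["R"]).T@(np.array(p)-np.array(c["t"]))
def pix(c,X):
    p=np.array(c["camera_matrix"])@(np.array(c["R"])@np.array(X)+np.array(c["t"])); return p[:2]/p[2]
def marks(n,c,labels):
    for l in labels:
        for d in robot.mark_of(n,l)[:3]:
            W=w(c,d["location"]); print(n,l,round(d["score"],2),W.round(4),pix(c,W).round(0))
E
python3 - <<'E'
from h import *
s=robot.read_state();print(s)
for n in("scene","side","wrist"):
    c=snap(n,n+"0.png")
    marks(n,c,["ramp","ramp_entry","pocket_small","pocket_large","scoop","scoop_grip","scoop_lip","steel_ball_1","wood_ball","small_hammer","handle_blank_c","green_stone"])
E
```

```text
pics
{'t': 0.0, 'q': array([-1.27740185e+00,  1.31196809e-01,  1.48926630e+00, -2.06357830e-06,
        1.52301874e+00, -8.54137716e-02]), 'dq': array([ 0.00017934,  0.00060826, -0.00096541, -0.00078872, -0.00141869,
       -0.00032518]), 'joint_torque': array([-2.39853245e-03, -5.59855771e+01, -4.91748548e+01,  7.66043644e-02,
        3.57360870e-02, -8.83898565e-05]), 'tool_pos': array([ 0.22173289, -0.55690412,  0.21757331]), 'orientation': array([-3.08356506e+00, -5.91125722e-01,  3.11074250e-04]), 'force': array([-0.33885192,  0.41651597, -0.28640266]), 'wrist_torque': array([-0.05801093, -0.05048619,  0.01526239]), 'opening': 0.09307078167809742}
scene ramp 0.91 [ 0.5145 -0.1004  0.0033] [334. 229.]
scene ramp 0.65 [0.5368 0.2749 0.0206] [217. 284.]
scene ramp 0.45 [ 0.5146 -0.0957  0.0496] [334. 213.]
scene ramp_entry 0.71 [ 0.509  -0.0332  0.1277] [323. 190.]
scene pocket_small 0.82 [ 0.5168 -0.0981  0.0491] [334. 212.]
scene pocket_large 0.98 [ 0.5149 -0.1659  0.0179] [348. 215.]
scene scoop 0.83 [ 0.5361  0.2912 -0.0006] [211. 297.]
scene scoop 0.81 [0.5198 0.1415 0.0029] [
[... 994 characters left out ...]
 [226. 296.]
side scoop 0.87 [ 0.5194  0.1502 -0.0017] [275. 263.]
side scoop_grip 0.81 [0.5412 0.2901 0.0866] [220. 259.]
side scoop_grip 0.75 [0.5165 0.1401 0.0868] [279. 228.]
side scoop_lip 0.68 [0.5016 0.271  0.0075] [245. 294.]
side scoop_lip 0.65 [0.5446 0.1778 0.0068] [259. 262.]
side steel_ball_1 0.6 [ 0.3876  0.2253 -0.0016] [307. 308.]
side steel_ball_1 0.52 [0.5193 0.3003 0.0189] [228. 294.]
side steel_ball_1 0.48 [0.5372 0.2736 0.0194] [230. 283.]
side wood_ball 0.58 [0.5524 0.2947 0.0267] [217. 283.]
side small_hammer 0.94 [0.6856 0.016  0.001 ] [256. 214.]
side handle_blank_c 0.61 [ 0.6328  0.2023 -0.0021] [222. 257.]
side green_stone 0.91 [ 0.389   0.2271 -0.0027] [306. 309.]
```

View pics/scene0.png

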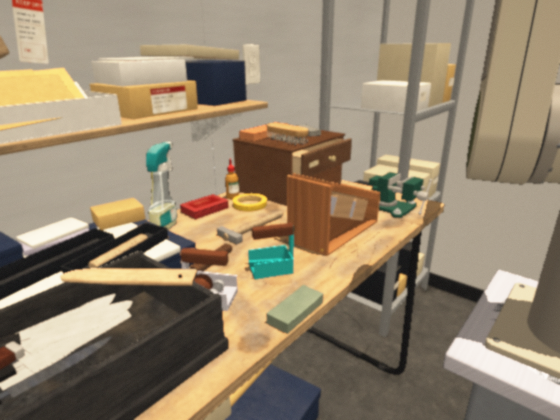

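Run:
```python
from h import *
snap("side","side1.png",4,(150,180,350,330))
c=robot.read_camera("scene");print(w(c,[0,0,0]));
```

```text
[0.0409599  0.67596937 0.43328549]
```

View pics/side1.png

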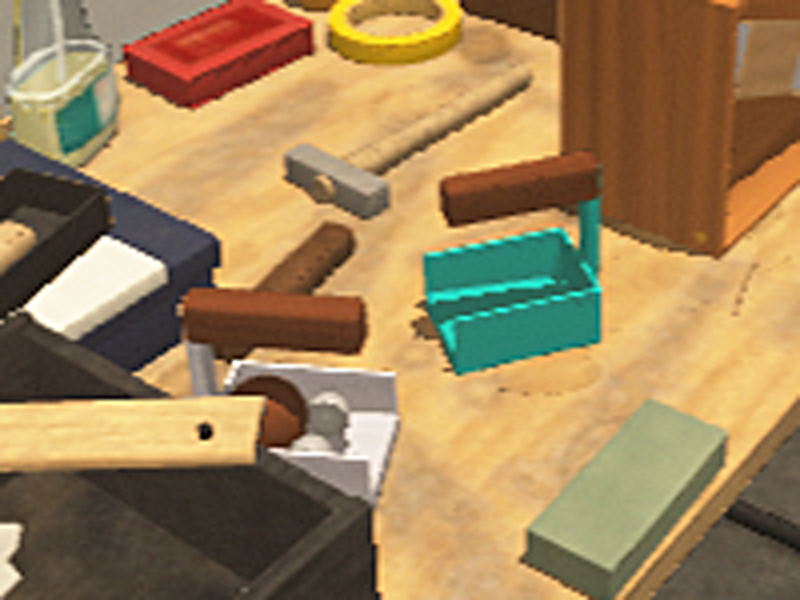

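The candidates for "scoop" are the teal one at about (270,260) in the scene view and the silvery one at (211,295). The silvery one holds the dark ball and the two grey balls, and the side-view crop confirms this, so it's the aluminium scoop. The handle blank and a dark bin lie near it, and the teal scoop stands between it and the ramp. The ramp's tall closed end faces +y, towards the scoop.

Next I'll raise the tool and go over the scoop for a wrist view.

```bash
cat >> h.py <<'E'
def go(target,yaw=None):
    s=robot.read_state(); R=Ro.from_rotvec(s["orientation"]).as_matrix()
    cur=np.degrees(np.arctan2(R[1,0],R[0,0]))
    d=R.T@(np.array(target)-s["tool_pos"])
    sp=None if yaw is None else -np.radians((yaw-cur+180)%360-180)
    print("pos",s["tool_pos"].round(4),"yaw",cur.round(2),"tilt",np.degrees(np.arccos(-R[2,2])).round(2),"D",d.round(4),"len",np.linalg.norm(d).round(3),"spin",sp,"t",s["t"],"F",s["force"].round(1),"op",s["opening"].round(4),"q",s["q"].round(2))
E
python3 -c "
from h import *
go([.222,-.557,.36]);go([.50,.25,.36])"
```

```text
Traceback (most recent call last):
  File "h.py", line 21, in go
    print("pos",s["tool_pos"].round(4),"yaw",cur.round(2),"tilt",np.degrees(np.arccos(-R[2,2])).round(2),"D",d.round(4),"len",np.linalg.norm(d).round(3),"spin",sp,"t",s["t"],"F",s["force"].round(1),"op",s["opening"].round(4),"q",s["q"].round(2))
                                                                                                                                                                                                           ^^^^^^^^^^^^^^^^^^
AttributeError: 'float' object has no attribute 'round'
```

View pics/side0.png

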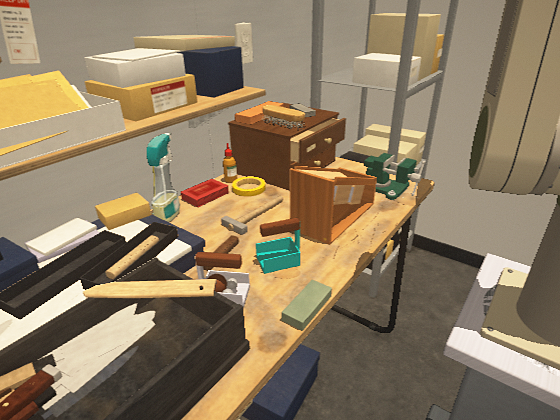

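```bash
sed -i 's/s\["opening"\].round(4)/round(float(s["opening"]),4)/' h.py
python3 -c "
from h import *
go([.222,-.557,.36]);go([.50,.25,.36])"
```

```text
pos [ 0.2219 -0.5575  0.2187] yaw 21.7 tilt 0.0 D [ 0.0003 -0.0004 -0.1413] len 0.141 spin None t 2.05 F [ 0.6 -0.7 -0.2] op 0.0928 q [-1.28  0.13  1.49 -0.    1.52 -0.09]
pos [ 0.2219 -0.5575  0.2187] yaw 21.7 tilt 0.0 D [ 0.557  -0.6474 -0.1414] len 0.866 spin None t 2.05 F [ 0.6 -0.7 -0.2] op 0.0928 q [-1.28  0.13  1.49 -0.    1.52 -0.09]
```

```bash
python3 -m pendant '[{"delta_pos":[0,0,-0.047],"spin":0},{"delta_pos":[0,0,-0.094],"spin":0},{"delta_pos":[0,0,-0.14],"spin":0},{"delta_pos":[0.03,-0.035,-0.14],"spin":0},{"delta_pos":[0.06,-0.07,-0.14],"spin":0},{"delta_pos":[0.09,-0.105,-0.14],"spin":0},{"delta_pos":[0.12,-0.14,-0.14],"spin":0},{"delta_pos":[0.15,-0.175,-0.14],"spin":0},{"delta_pos":[0.18,-0.21,-0.14],"spin":0},{"delta_pos":[0.21,-0.245,-0.14],"spin":0}]' -1; python3 -c "
from h import *
go([.50,.25,.36])"
```

```text
t: 3.05
tool_pos: [0.3266, -0.2505, 0.3588]
orientation: [3.085, 0.591, 0.001]
force: [1.9, -0.1, -0.1]
opening: 0.0932
pos [ 0.3266 -0.2505  0.3588] yaw 21.68 tilt 0.05 D [ 0.346  -0.401  -0.0013] len 0.53 spin None t 3.05 F [ 1.9 -0.1 -0.1] op 0.0932 q [-0.78 -0.4   1.72  0.    1.82  0.41]
```

```bash
python3 -m pendant '[{"delta_pos":[0.031,-0.036,0],"spin":0},{"delta_pos":[0.062,-0.072,0],"spin":0},{"delta_pos":[0.093,-0.108,0],"spin":0},{"delta_pos":[0.124,-0.144,0],"spin":0},{"delta_pos":[0.155,-0.18,0],"spin":0},{"delta_pos":[0.186,-0.216,0],"spin":0},{"delta_pos":[0.217,-0.252,0],"spin":0},{"delta_pos":[0.248,-0.288,0],"spin":0},{"delta_pos":[0.28,-0.324,0],"spin":0},{"delta_pos":[0.31,-0.36,0],"spin":0}]'; python3 -c "
from h import *
go([.53,.28,.36])
c=snap('wrist','w1.png')
marks('wrist',c,['scoop','scoop_grip','scoop_lip','wood_ball','steel_ball_1','handle_blank_c'])"
```

```text
t: 4.05
tool_pos: [0.482, 0.2008, 0.3588]
orientation: [3.085, 0.591, 0.002]
force: [0.1, -0.4, 0.3]
opening: 0.0927
pos [0.482  0.2008 0.3588] yaw 21.7 tilt 0.08 D [ 0.0739 -0.0558 -0.0012] len 0.093 spin None t 4.05 F [ 0.1 -0.4  0.3] op 0.0927 q [ 0.3  -0.1   1.46 -0.    1.77  1.49]
wrist scoop 0.93 [0.52   0.1401 0.0021] [318. 158.]
wrist scoop 0.78 [5.335e-01 2.907e-01 5.000e-04] [239. 117.]
wrist scoop_grip 0.87 [0.5138 0.1402 0.0908] [325. 170.]
wrist scoop_grip 0.69 [0.5415 0.2953 0.0915] [230. 110.]
wrist scoop_lip 0.92 [0.5378 0.1753 0.009 ] [304. 141.]
wrist scoop_lip 0.88 [0.4946 0.2712 0.0107] [242. 144.]
wrist scoop_lip 0.21 [ 0.5099 -0.0958 -0.003 ] [432. 210.]
wrist wood_ball 0.84 [0.554  0.2975 0.027 ] [238. 102.]
wrist steel_ball_1 0.71 [0.5361 0.2768 0.0191] [247. 119.]
wrist steel_ball_1 0.44 [0.5184 0.299  0.0208] [230. 124.]
wrist handle_blank_c 0.95 [0.6339 0.2059 0.0011] [310.  77.]
wrist handle_blank_c 0.3 [ 0.508  -0.0931 -0.0016] [431. 210.]
```

View pics/w1.png

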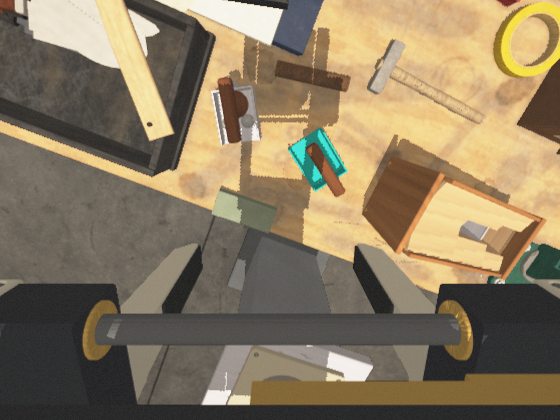

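Run:
```python
from h import *
c1=snap("wrist","w2.png",4,(120,60,300,200)); c2=snap("side","s2.png",4,(170,230,350,370))
def tri(p1,p2):
    P=[np.array(c["camera_matrix"])@np.hstack([c["R"],np.array(c["t"]).reshape(3,1)]) for c in(c1,c2)]
    X=cv2.triangulatePoints(P[0],P[1],np.array(p1,float),np.array(p2,float));return (X[:3]/X[3]).ravel()
print(tri((150,125),(206,288)))
```

```text
[0.48252406 0.38059914 0.11147573]
```

View pics/w2.png

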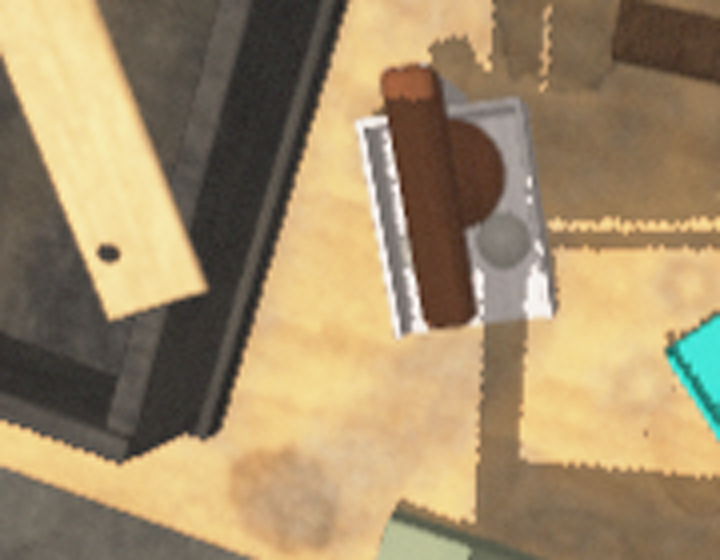

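View pics/s2.png

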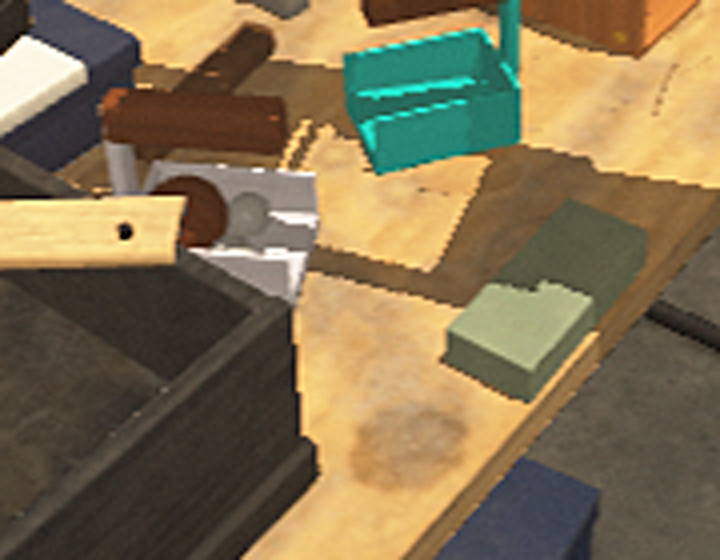

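```bash
cat >> h.py <<'E'
def tri(c1,c2,p1,p2):
    P=[np.array(c["camera_matrix"])@np.hstack([c["R"],np.array(c["t"]).reshape(3,1)]) for c in(c1,c2)]
    X=cv2.triangulatePoints(P[0],P[1],np.array(p1,float),np.array(p2,float));return (X[:3]/X[3]).ravel()
def plane(c,p,z):
    o=w(c,[0,0,0]); d=np.array(c["R"]).T@np.linalg.inv(c["camera_matrix"])@np.array([*p,1.]); return o+d*(z-o[2])/d[2]
E
python3 - <<'E'
from h import *
c1=robot.read_camera("wrist");c2=robot.read_camera("side")
f=lambda x,y:(120+x/4,60+y/4)
g=lambda x,y:(170+x/4,230+y/4)
print("corner",tri(c1,c2,f(205,435),g(292,300)), tri(c1,c2,f(130,462),g(318,460)))
for z in(.08,.1): print("edge",plane(c1,f(270,270),z),plane(c1,f(310,150),z))
print("bar",plane(c1,f(408,82),.095),plane(c1,f(450,322),.095))
print("tray front corners",plane(c1,f(400,335),.02),plane(c1,f(553,318),.02),"rear top",plane(c1,f(360,120),.036),plane(c1,f(522,98),.036))
# side view bar ends
print(tri(c1,c2,f(410,85),g(112,118)),tri(c1,c2,f(450,322),g(280,128)))
E
```

```text
corner [0.43027058 0.34964039 0.0798532 ] [0.39408184 0.38297101 0.04161596]
edge [0.49574293 0.3430682  0.08      ] [0.53995749 0.34160948 0.08      ]
edge [0.49853096 0.33790985 0.1       ] [0.54076098 0.3365166  0.1       ]
bar [0.57294786 0.31368123 0.095     ] [0.50408212 0.27516273 0.095     ]
tray front corners [0.48210351 0.30093102 0.02      ] [0.5118733  0.24428894 0.02      ] rear top [0.55552705 0.33821039 0.036     ] [0.58557612 0.283313   0.036     ]
[0.57304389 0.3148663  0.08681894] [0.50323322 0.27600423 0.08777621]
```

```bash
python3 -c "
from h import *
go([.5393,.2943,.17],28.7)"
```

```text
pos [0.4818 0.1976 0.3592] yaw 21.58 tilt 0.1 D [ 0.0888 -0.0689  0.1893] len 0.22 spin -0.12418564950096962 t 4.6 F [0.2 0.1 0.7] op 0.0929 q [ 0.29 -0.1   1.47 -0.    1.77  1.49]
```

```bash
python3 -m pendant '[{"delta_pos":[0.03,-0.023,0],"spin":-0.04},{"delta_pos":[0.06,-0.046,0.02],"spin":-0.08},{"delta_pos":[0.089,-0.069,0.05],"spin":-0.124},{"delta_pos":[0.089,-0.069,0.09],"spin":-0.124},{"delta_pos":[0.089,-0.069,0.13],"spin":-0.124},{"delta_pos":[0.089,-0.069,0.17],"spin":-0.124},{"delta_pos":[0.089,-0.069,0.19],"spin":-0.124},{"delta_pos":[0.089,-0.069,0.19],"spin":-0.124}]' 0
python3 - <<'E'
from h import *
go([.5393,.2943,.069],28.7)
c=snap("wrist","w3.png"); c2=snap("side","s3.png",4,(170,180,350,320))
marks("wrist",c,["scoop_grip","scoop","scoop_lip"])
marks("side",c2,["scoop_grip"])
E
```

```text
t: 5.4
tool_pos: [0.5371, 0.2928, 0.1649]
orientation: [3.042, 0.777, -0.009]
force: [-0.8, -0.4, -0.2]
opening: 0.0467
pos [0.5371 0.2928 0.1649] yaw 28.64 tilt 0.34 D [ 0.0033 -0.0003  0.0959] len 0.096 spin -0.0010732385299262806 t 5.4 F [-0.8 -0.4 -0.2] op 0.0467 q [ 0.42  0.2   1.51 -0.    1.44  1.49]
wrist scoop_grip 0.55 [0.5402 0.295  0.0927] [278. 213.]
wrist scoop 0.94 [ 5.333e-01  2.907e-01 -1.000e-04] [278. 194.]
wrist scoop 0.57 [0.5214 0.1424 0.0034] [381. 260.]
wrist scoop_lip 0.84 [0.4971 0.2719 0.0136] [277. 232.]
wrist scoop_lip 0.57 [0.5378 0.1725 0.0087] [369. 240.]
wrist scoop_lip 0.45 [ 0.6349  0.2062 -0.0019] [390. 151.]
side scoop_grip 0.98 [0.5196 0.137  0.087 ] [278. 226.]
side scoop_grip 0.86 [0.543  0.2951 0.0849] [217. 261.]
```

View pics/w3.png

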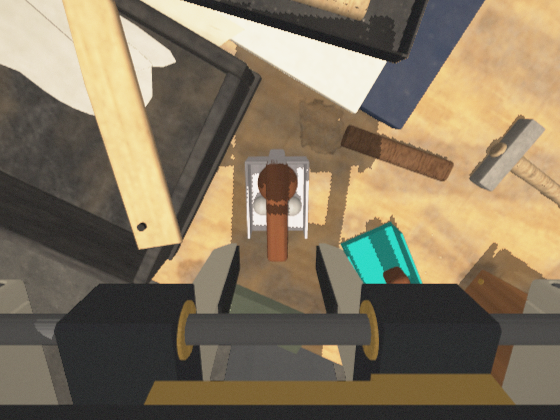

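View pics/s3.png

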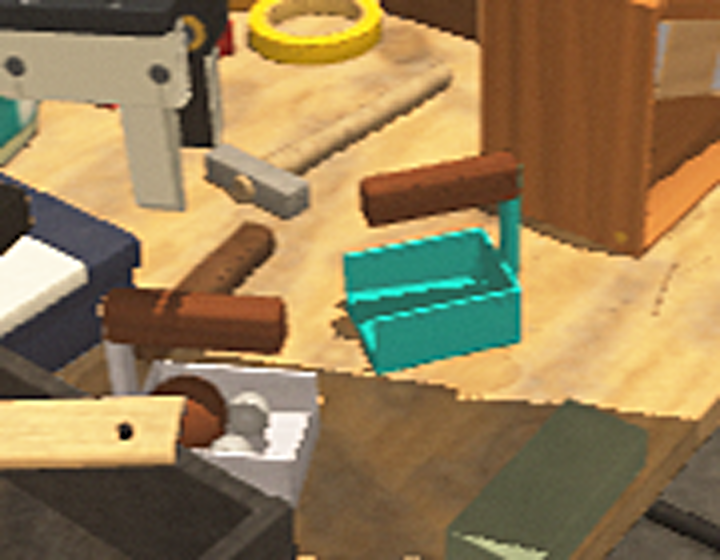

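The wrist view shows the bar running straight along the tool's x at column 278, centred between the fingers (about 240 and 318). The bin and the blank are both clear of them. I'll go down and close.

```bash
python3 -m pendant '[{"delta_pos":[0.003,0,0.03],"spin":0},{"delta_pos":[0.003,0,0.06],"spin":0},{"delta_pos":[0.003,0,0.08],"spin":0},{"delta_pos":[0.003,0,0.096],"spin":0},{"delta_pos":[0.003,0,0.096],"spin":0},{"delta_pos":[0.003,0,0.096],"spin":0}]'; python3 -c "
from h import *
go([.5393,.2943,.069],28.7)"; python3 -m pendant '[{"delta_pos":[0,0,0],"spin":0},{"delta_pos":[0,0,0],"spin":0},{"delta_pos":[0,0,0],"spin":0},{"delta_pos":[0,0,0],"spin":0},{"delta_pos":[0,0,0],"spin":0}]' 1 40;  python3 - <<'E'
from h import *
go([.5193,.2643,.10],28.7)
c=snap("wrist","w4.png"); c2=snap("side","s4.png",4,(170,180,350,320))
E
```

```text
t: 6.3
tool_pos: [0.5445, 0.2967, 0.077]
orientation: [-3.044, -0.778, -0.01]
force: [-0.1, 0.1, 0.6]
opening: 0.0467
pos [0.5445 0.2967 0.077 ] yaw 28.67 tilt 0.38 D [-0.0058 -0.0004  0.0079] len 0.01 spin -0.0004584751258441483 t 6.3 F [-0.1  0.1  0.6] op 0.0467 q [ 0.42  0.28  1.58 -0.    1.27  1.49]
t: 6.8
tool_pos: [0.5447, 0.297, 0.0774]
orientation: [-3.043, -0.778, -0.011]
force: [0.5, 1.0, 2.4]
opening: 0.0178
pos [0.5447 0.297  0.0774] yaw 28.68 tilt 0.41 D [-0.0378  0.0165 -0.0228] len 0.047 spin -0.00035124179132242433 t 6.8 F [0.5 1.  2.4] op 0.0178 q [ 0.42  0.28  1.58 -0.    1.27  1.49]
```

View pics/s4.png

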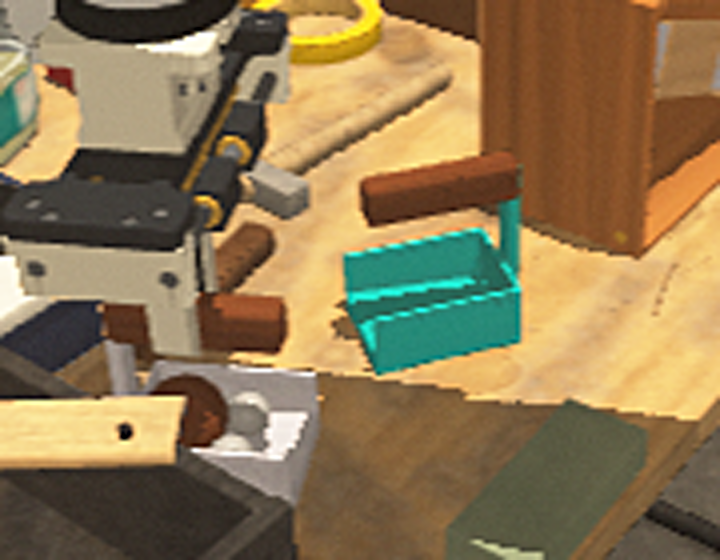

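The fingers are closed on the bar (17.8 mm) and sit nearly at mid-bar, clear of the balls. The bin keeps me from gripping the bar's rear end here. So I'll lift the scoop, shift it away from the bin, set it down and regrip further back. Held there it will hang mouth-down once I relax the grip.

```bash
python3 -m pendant '[{"delta_pos":[0,0,-0.005],"spin":0},{"delta_pos":[0,0,-0.012],"spin":0},{"delta_pos":[0,0,-0.02],"spin":0},{"delta_pos":[0,0,-0.025],"spin":0},{"delta_pos":[0,0,-0.025],"spin":0},{"delta_pos":[0,0,-0.025],"spin":0}]'
python3 - <<'E'
from h import *
go([.5193,.2643,.10],28.7)
c=snap("wrist","w5.png"); c2=snap("side","s5.png",4,(170,180,350,320))
marks("side",c2,["scoop","scoop_lip","scoop_grip"])
E
```

```text
t: 7.5
tool_pos: [0.5446, 0.2969, 0.1026]
orientation: [-3.043, -0.778, -0.012]
force: [-0.0, 0.4, -1.6]
opening: 0.0179
pos [0.5446 0.2969 0.1026] yaw 28.68 tilt 0.43 D [-0.0379  0.0165  0.0024] len 0.041 spin -0.0004223571247495078 t 7.5 F [-0.   0.4 -1.6] op 0.0179 q [ 0.42  0.26  1.56 -0.    1.32  1.49]
side scoop 0.76 [0.5373 0.2908 0.0235] [224. 286.]
side scoop 0.71 [0.521  0.1466 0.0009] [276. 261.]
side scoop_lip 0.86 [0.5425 0.1811 0.0081] [258. 263.]
side scoop_lip 0.56 [0.5005 0.2681 0.0344] [246. 282.]
side scoop_grip 0.94 [0.5156 0.1373 0.0862] [280. 227.]
side scoop_grip 0.66 [0.5426 0.2896 0.1119] [218. 248.]
```

View pics/s5.png

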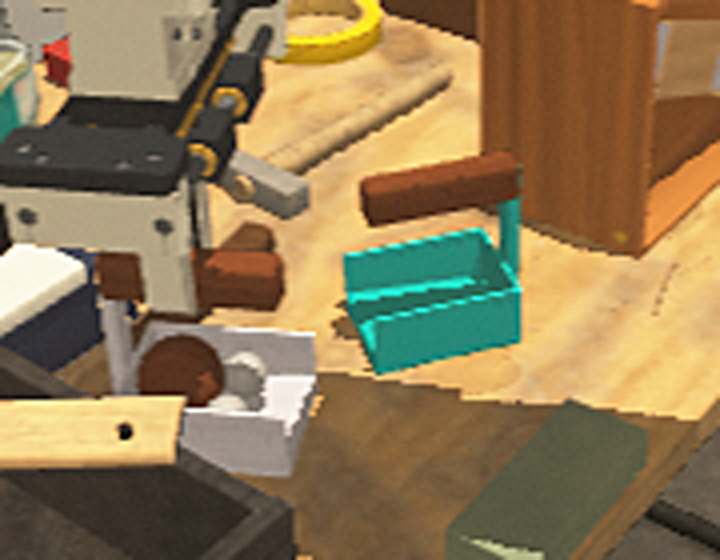

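View pics/w5.png

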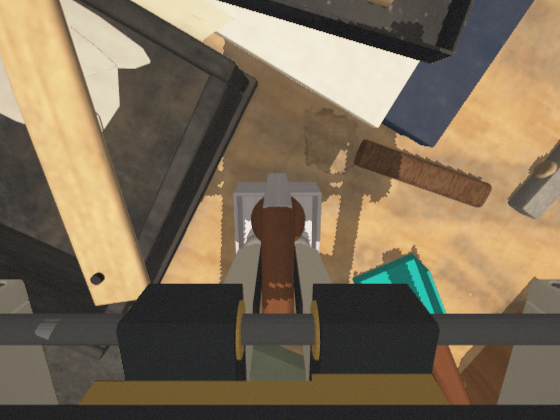

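```bash
python3 -m pendant '[{"delta_pos":[-0.01,0.004,0],"spin":0},{"delta_pos":[-0.02,0.008,0],"spin":0},{"delta_pos":[-0.03,0.012,0],"spin":0},{"delta_pos":[-0.036,0.014,0.005],"spin":0},{"delta_pos":[-0.036,0.014,0.012],"spin":0},{"delta_pos":[-0.036,0.014,0.018],"spin":0},{"delta_pos":[-0.036,0.014,0.023],"spin":0},{"delta_pos":[-0.036,0.014,0.025],"spin":0},{"delta_pos":[-0.036,0.014,0.025],"spin":0}]'
python3 - <<'E'
from h import *
go([.5193,.2643,.0774],28.7)
E
```

```text
t: 8.65
tool_pos: [0.5199, 0.2678, 0.0773]
orientation: [-3.043, -0.778, -0.011]
force: [-2.9, -1.5, 4.3]
opening: 0.0178
pos [0.5199 0.2678 0.0773] yaw 28.7 tilt 0.4 D [-0.0022  0.0028 -0.0001] len 0.004 spin -3.1953244431780755e-05 t 8.65 F [-2.9 -1.5  4.3] op 0.0178 q [ 0.39  0.19  1.68 -0.    1.26  1.46]
```

```bash
python3 -m pendant '[{"delta_pos":[0,0,0],"spin":0},{"delta_pos":[0,0,0],"spin":0},{"delta_pos":[0,0,0],"spin":0},{"delta_pos":[0.008,0,0],"spin":0},{"delta_pos":[0.016,0,0],"spin":0},{"delta_pos":[0.024,0,0],"spin":0},{"delta_pos":[0.024,0,0],"spin":0},{"delta_pos":[0.024,0,0],"spin":0}]' -0.2
python3 - <<'E'
from h import *
go([.5193,.2643,.0774],28.7)
c=snap("wrist","w6.png"); c2=snap("side","s6.png",4,(170,180,350,320))
marks("side",c2,["scoop","scoop_lip","scoop_grip"])
marks("wrist",c,["scoop","scoop_lip","scoop_grip"])
E
```

```text
t: 9.45
tool_pos: [0.5411, 0.2794, 0.0773]
orientation: [-3.043, -0.779, -0.01]
force: [0.4, 0.2, 0.1]
opening: 0.0558
pos [0.5411 0.2794 0.0773] yaw 28.7 tilt 0.37 D [-0.0263  0.0027 -0.0003] len 0.026 spin 4.4607029829697965e-05 t 9.45 F [0.4 0.2 0.1] op 0.0558 q [ 0.39  0.25  1.61 -0.    1.27  1.46]
side scoop 0.9 [ 0.5096  0.2616 -0.0043] [246. 294.]
side scoop_lip 0.79 [0.5453 0.1743 0.0102] [259. 260.]
side scoop_lip 0.71 [0.4773 0.2379 0.0076] [265. 289.]
side scoop_grip 0.89 [0.5152 0.1387 0.084 ] [279. 229.]
side scoop_grip 0.83 [0.5168 0.2635 0.0838] [239. 258.]
side scoop_grip 0.26 [0.5269 0.2661 0.0199] [237. 282.]
wrist scoop 0.82 [0.507  0.2627 0.0021] [276. 258.]
wrist scoop_lip 0.71 [0.5149 0.2698 0.0914] [272. 309.]
wrist scoop_lip 0.68 [0.5386 0.1745 0.0076] [381. 276.]
```

View pics/s6.png

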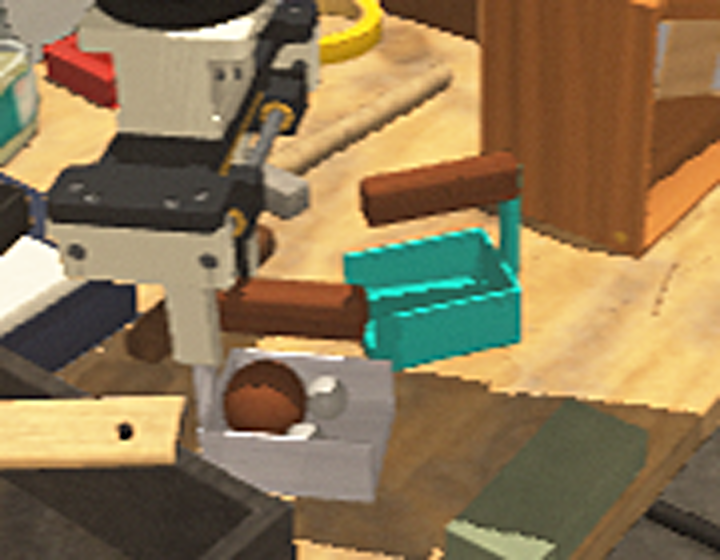

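View pics/w6.png

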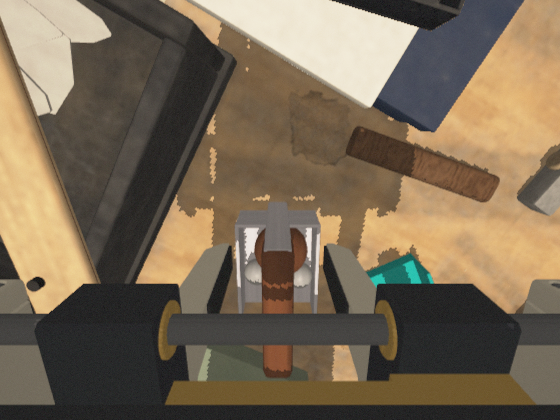

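The fingers now straddle the bar near the post. The balls stay in the tray's rear half, below the tips. I'll close hard and lift.

```bash
python3 -m pendant '[{"delta_pos":[0,0,0],"spin":0},{"delta_pos":[0,0,0],"spin":0},{"delta_pos":[0,0,0],"spin":0},{"delta_pos":[0,0,0],"spin":0},{"delta_pos":[0,0,0],"spin":0},{"delta_pos":[0,0,-0.005],"spin":0},{"delta_pos":[0,0,-0.01],"spin":0},{"delta_pos":[0,0,-0.018],"spin":0},{"delta_pos":[0,0,-0.03],"spin":0},{"delta_pos":[0,0,-0.03],"spin":0}]' 1 55
python3 - <<'E'
from h import *
go([.5411,.2794,.31],28.7)
c2=snap("side","s7.png",4,(170,180,350,320))
marks("side",c2,["scoop","scoop_lip","scoop_grip"])
E
```

```text
t: 10.85
tool_pos: [0.5422, 0.2798, 0.1105]
orientation: [-3.042, -0.778, -0.017]
force: [1.6, 0.1, -2.3]
opening: 0.0175
pos [0.5422 0.2798 0.1105] yaw 28.7 tilt 0.63 D [ 0.001   0.0002 -0.1995] len 0.2 spin -2.8994582165331883e-05 t 10.85 F [ 1.6  0.1 -2.3] op 0.0175 q [ 0.39  0.22  1.59 -0.    1.32  1.46]
side scoop 0.76 [0.5141 0.2615 0.0307] [243. 279.]
side scoop 0.61 [0.5215 0.1454 0.0012] [276. 260.]
side scoop_lip 0.76 [0.4746 0.2438 0.0431] [264. 277.]
side scoop_lip 0.65 [0.5445 0.1788 0.0087] [258. 262.]
side scoop_grip 0.65 [0.515  0.1388 0.0865] [279. 228.]
side scoop_grip 0.58 [0.5202 0.262  0.1207] [237. 241.]
```

View pics/s7.png

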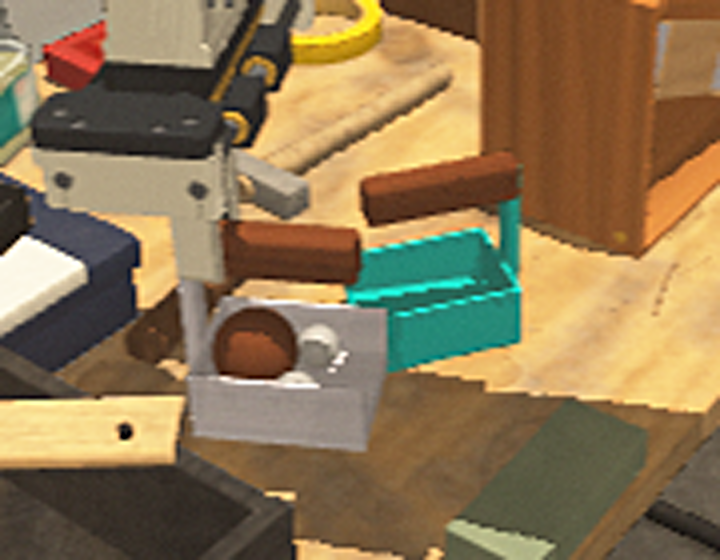

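Lifted and still level (lip and tray heights agree). I'll raise it, then carry it slowly so that braking doesn't roll the balls out.

```bash
python3 -m pendant '[{"delta_pos":[0,0,-0.01],"spin":0},{"delta_pos":[0,0,-0.03],"spin":0},{"delta_pos":[0,0,-0.055],"spin":0},{"delta_pos":[0,0,-0.08],"spin":0},{"delta_pos":[0,0,-0.105],"spin":0},{"delta_pos":[0,0,-0.13],"spin":0},{"delta_pos":[0,0,-0.155],"spin":0},{"delta_pos":[0,0,-0.18],"spin":0},{"delta_pos":[0,0,-0.2],"spin":0},{"delta_pos":[0,0,-0.21],"spin":0}]'
python3 - <<'E'
from h import *
go([.511,.05,.32],91.3)
E
```

```text
t: 12.05
tool_pos: [0.5397, 0.2789, 0.3202]
orientation: [-3.043, -0.778, -0.015]
force: [-0.0, 0.5, -1.7]
opening: 0.0176
pos [0.5397 0.2789 0.3202] yaw 28.7 tilt 0.56 D [-0.135   0.187  -0.0008] len 0.231 spin -1.0926049337396784 t 12.05 F [-0.   0.5 -1.7] op 0.0176 q [ 0.39  0.12  1.31 -0.    1.7   1.46]
```

```bash
python3 -m pendant '[{"delta_pos":[-0.003,0.004,0],"spin":-0.02},{"delta_pos":[-0.008,0.011,0],"spin":-0.06},{"delta_pos":[-0.015,0.021,0],"spin":-0.12},{"delta_pos":[-0.022,0.031,0],"spin":-0.19},{"delta_pos":[-0.03,0.041,0],"spin":-0.26},{"delta_pos":[-0.037,0.051,0],"spin":-0.33},{"delta_pos":[-0.044,0.061,0],"spin":-0.4},{"delta_pos":[-0.051,0.071,0],"spin":-0.46},{"delta_pos":[-0.056,0.078,0],"spin":-0.5},{"delta_pos":[-0.058,0.081,0],"spin":-0.52}]'
python3 - <<'E'
from h import *
go([.511,.05,.32],91.3)
E
```

```text
t: 13.05
tool_pos: [0.5271, 0.1788, 0.3184]
orientation: [2.739, 1.536, 0.012]
force: [-0.5, 0.7, -3.1]
opening: 0.0174
pos [0.5271 0.1788 0.3184] yaw 58.56 tilt 0.44 D [-0.1183  0.0535 -0.0021] len 0.13 spin -0.5714221361857654 t 13.05 F [-0.5  0.7 -3.1] op 0.0174 q [ 0.23 -0.01  1.46  0.    1.69  0.78]
```

```bash
python3 -m pendant '[{"delta_pos":[-0.005,0.002,0],"spin":-0.02},{"delta_pos":[-0.014,0.006,0],"spin":-0.06},{"delta_pos":[-0.025,0.011,0],"spin":-0.12},{"delta_pos":[-0.037,0.017,0],"spin":-0.19},{"delta_pos":[-0.049,0.022,0],"spin":-0.26},{"delta_pos":[-0.061,0.027,0],"spin":-0.33},{"delta_pos":[-0.071,0.032,0],"spin":-0.4},{"delta_pos":[-0.079,0.036,0],"spin":-0.46},{"delta_pos":[-0.085,0.038,0],"spin":-0.52},{"delta_pos":[-0.088,0.04,0],"spin":-0.57}]'
python3 - <<'E'
from h import *
go([.511,.05,.32],91.3)
c=snap("side","s8.png",4,(180,100,360,240))
c=snap("wrist","w8.png")
marks("wrist",c,["ramp","ramp_entry","pocket_small","pocket_large","wood_ball","scoop"])
E
```

```text
t: 14.05
tool_pos: [0.5149, 0.0824, 0.3171]
orientation: [2.194, 2.246, 0.009]
force: [0.4, -0.6, -2.8]
opening: 0.0176
pos [0.5149 0.0824 0.3171] yaw 91.35 tilt 0.37 D [-0.0323 -0.0046 -0.003 ] len 0.033 spin 0.0007912611438445539 t 14.05 F [ 0.4 -0.6 -2.8] op 0.0176 q [ 0.06 -0.11  1.55  0.    1.69  0.04]
wrist scoop 0.82 [0.5105 0.0493 0.2414] [271. 253.]
wrist scoop 0.62 [0.5217 0.1442 0.0037] [282. 131.]
```

View pics/s8.png

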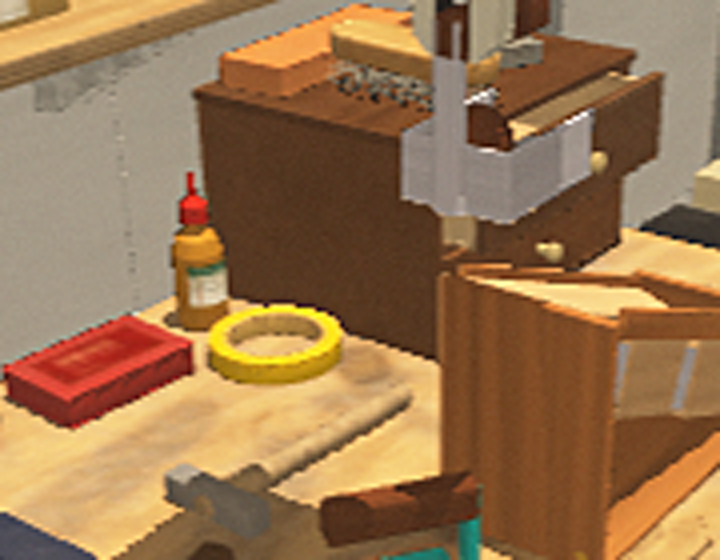

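View pics/w8.png

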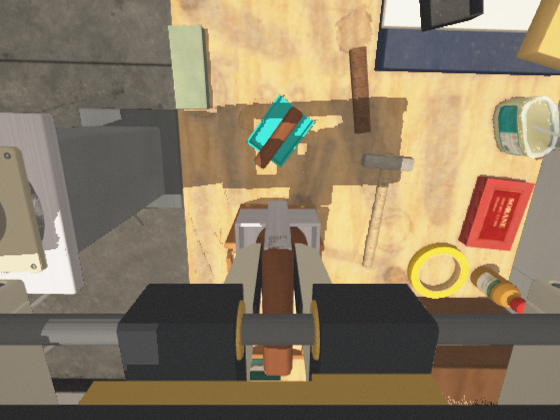

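Run:
```python
from h import *
a=np.radians(-88.7);T=np.array([.5137,-.0989,0]);R=Ro.from_euler('z',a).as_matrix()
for n,cr in(("side",(270,130,450,270)),("scene",(270,140,450,280))):
    c=robot.read_camera(n); im=cv2.resize(c["color"][cr[1]:cr[3],cr[0]:cr[2]],None,fx=4,fy=4,interpolation=cv2.INTER_CUBIC)
    for P in[(-.121,.058,.166),(-.121,-.058,.166),(-.121,-.058,0),(.121,-.058,0),(.121,-.058,.084),(-.121,-.058,.168),(.121,.058,.079)]:
        p=(pix(c,T+R@np.array(P))-np.array(cr[:2]))*4; cv2.drawMarker(im,tuple(int(v) for v in p),(255,0,0),cv2.MARKER_CROSS,14,1)
    cv2.imwrite(f"pics/ramp_{n}.png",im)
    marks(n,c,["ramp","ramp_entry","pocket_small","pocket_large"])
```

```text
side ramp 0.58 [ 0.3874  0.2256 -0.0014] [307. 308.]
side ramp 0.57 [ 0.5112 -0.098   0.0024] [335. 215.]
side ramp_entry 0.62 [ 0.5165 -0.0306  0.126 ] [321. 182.]
side ramp_entry 0.22 [ 0.5123 -0.0967 -0.0017] [334. 217.]
side pocket_small 0.78 [ 0.511  -0.0926  0.0437] [335. 202.]
side pocket_large 0.89 [ 0.5145 -0.1641  0.0217] [346. 199.]
side pocket_large 0.27 [0.5159 0.0469 0.2373] [304. 147.]
scene ramp 0.57 [ 0.5149 -0.1007  0.0022] [334. 229.]
scene ramp_entry 0.67 [ 0.5073 -0.0346  0.1288] [324. 190.]
scene pocket_small 0.87 [ 0.5184 -0.0974  0.0497] [333. 212.]
scene pocket_large 0.81 [ 0.5145 -0.1671  0.0175] [348. 215.]
```

View pics/ramp_side.png

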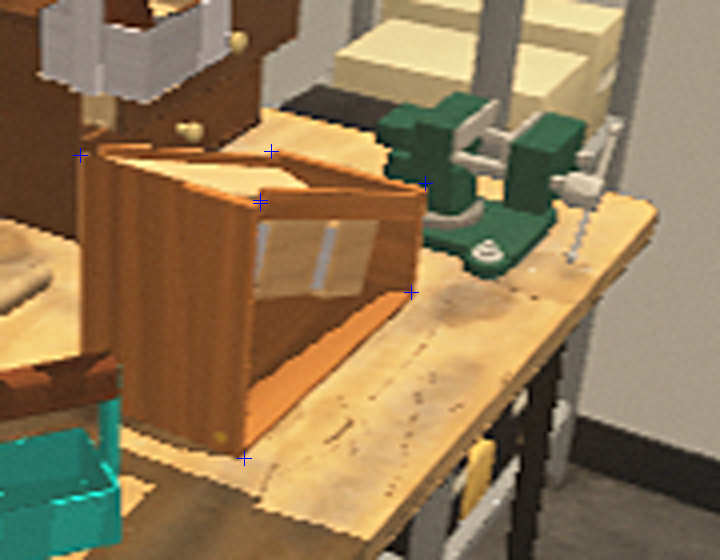

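View pics/ramp_scene.png

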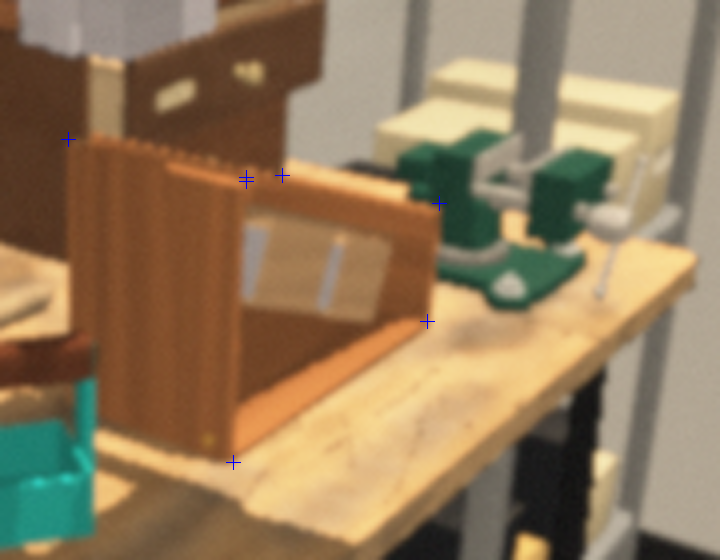

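The predicted ramp corners fall within a few crop pixels of the real ones in both views, so the ramp pose is good. The scoop is still level with the balls inside. Next I'll go over the upper end and lower.

```bash
python3 -m pendant '[{"delta_pos":[-0.004,0,0],"spin":0},{"delta_pos":[-0.012,-0.001,0],"spin":0},{"delta_pos":[-0.022,-0.002,0],"spin":0},{"delta_pos":[-0.032,-0.003,0.004],"spin":0},{"delta_pos":[-0.042,-0.004,0.012],"spin":0},{"delta_pos":[-0.052,-0.005,0.022],"spin":0},{"delta_pos":[-0.06,-0.005,0.032],"spin":0},{"delta_pos":[-0.066,-0.005,0.042],"spin":0},{"delta_pos":[-0.069,-0.005,0.05],"spin":0},{"delta_pos":[-0.07,-0.005,0.054],"spin":0}]'
python3 - <<'E'
from h import *
go([.5115,.013,.254],91.3)
c=snap("side","s9.png",4,(250,80,430,220))
marks("side",c,["scoop","scoop_lip","scoop_grip","wood_ball"])
c=snap("scene","c9.png",4,(250,80,430,220))
marks("scene",c,["scoop","scoop_lip","scoop_grip","wood_ball"])
E
```

```text
t: 15.95
tool_pos: [0.5117, 0.0127, 0.2624]
orientation: [2.197, 2.243, 0.009]
force: [0.2, -0.4, -2.3]
opening: 0.0176
pos [0.5117 0.0127 0.2624] yaw 91.19 tilt 0.36 D [ 0.0003 -0.0003  0.0084] len 0.008 spin -0.0018386631027837688 t 15.95 F [ 0.2 -0.4 -2.3] op 0.0176 q [-0.08 -0.13  1.67  0.    1.6  -0.1 ]
side scoop 0.98 [ 0.5124 -0.0239  0.1844] [322. 160.]
side scoop 0.79 [ 5.228e-01  1.487e-01 -4.000e-04] [275. 261.]
side scoop_lip 0.81 [0.5437 0.1748 0.0053] [260. 262.]
side scoop_lip 0.57 [ 0.5176 -0.0653  0.1909] [330. 151.]
side scoop_grip 0.65 [0.5166 0.1402 0.0849] [278. 228.]
side scoop_grip 0.6 [ 0.5141 -0.0179  0.2698] [322. 124.]
side scoop_grip 0.22 [ 5.099e-01 -1.000e-01  4.000e-04] [335. 216.]
side wood_ball 0.39 [ 0.5155 -0.0083  0.2083] [318. 152.]
scene scoop 0.87 [ 0.5137 -0.022   0.1861] [319. 166.]
scene scoop 0.69 [0.5189 0.1419 0.0024] [270. 267.]
scene scoop_lip 0.94 [0.5406 0.1756 0.0077] [252. 268.]
scene scoop_lip 0.76 [ 0.5153 -0.0611  0.198 ] [329. 157.]
scene scoop_grip 0.87 [0.5141 0.1404 0.0847] [272. 232.]
scene scoop_grip 0.77 [ 0.5116 -0.0139  0.2724] [319. 128.]
scene scoop_grip 0.29 [ 0.3855  0.2236 -0.0021] [297. 312.]
scene wood_ball 0.51 [0.5163 0.0012 0.2142] [313. 156.]
```

View pics/s9.png

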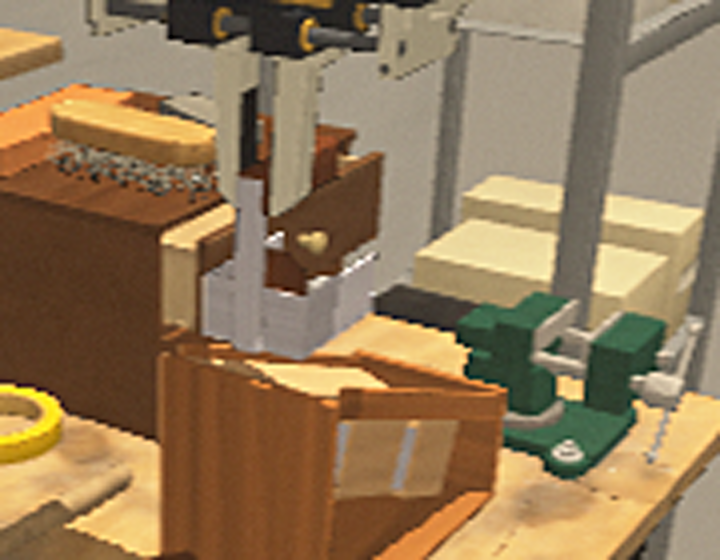

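```bash
python3 -m pendant '[{"delta_pos":[0,0,0.003],"spin":0},{"delta_pos":[0,0,0.007],"spin":0},{"delta_pos":[0,0,0.007],"spin":0}]' - 20
python3 - <<'E'
from h import *
go([.5115,.013,.254],91.3)
c=snap("scene","c10.png",4,(250,80,430,220))
marks("scene",c,["scoop","scoop_lip","scoop_grip","wood_ball"])
print(robot.read_state()["wrist_torque"])
E
python3 -m pendant '[{"delta_pos":[0,0,0],"spin":0},{"delta_pos":[0,0,0],"spin":0}]' - 12
python3 - <<'E'
from h import *
go([.5115,.013,.254],91.3)
c=snap("scene","c11.png",4,(250,80,430,220))
marks("scene",c,["scoop","scoop_lip","scoop_grip","wood_ball"])
print(robot.read_state()["wrist_torque"])
E
```

```text
t: 16.75
tool_pos: [0.512, 0.0131, 0.2563]
orientation: [2.195, 2.243, 0.01]
force: [0.7, -0.6, -3.1]
opening: 0.0178
pos [0.512  0.0131 0.2563] yaw 91.23 tilt 0.41 D [-0.0001 -0.0006  0.0023] len 0.002 spin -0.0011810131525970113 t 16.75 F [ 0.7 -0.6 -3.1] op 0.0178 q [-0.08 -0.13  1.68  0.    1.58 -0.1 ]
scene scoop 0.91 [0.5191 0.142  0.0032] [270. 267.]
scene scoop 0.79 [ 0.5125 -0.0264  0.1781] [321. 169.]
scene scoop_lip 0.67 [ 0.5139 -0.061   0.1929] [329. 159.]
scene scoop_lip 0.65 [0.5436 0.1769 0.0103] [250. 266.]
scene scoop_grip 0.88 [ 0.5143 -0.0146  0.2632] [318. 132.]
scene wood_ball 0.55 [5.147e-01 5.000e-04 2.064e-01] [313. 159.]
[ 0.03608557 -0.08268127 -0.00733289]
t: 17.2
tool_pos: [0.5126, 0.0131, 0.2574]
orientation: [2.195, 2.242, 0.012]
force: [0.7, 0.2, -2.2]
opening: 0.018
pos [0.5126 0.0131 0.2574] yaw 91.23 tilt 0.49 D [-0.0001 -0.0011  0.0034] len 0.004 spin -0.0012130420824041101 t 17.2 F [ 0.7  0.2 -2.2] op 0.018 q [-0.08 -0.13  1.68  0.    1.59 -0.1 ]
scene scoop 0.87 [ 5.205e-01  1.426e-01 -1.000e-04] [270. 268.]
scene scoop 0.67 [ 0.5117 -0.0206  0.1784] [320. 170.]
scene scoop 0.54 [ 0.387  0.225 -0.003] [295. 313.]
scene scoop_lip 0.86 [0.5434 0.1785 0.0114] [250. 266.]
scene scoop_lip 0.69 [ 0.517  -0.0601  0.1918] [328. 160.]
scene scoop_grip 0.81 [0.5144 0.1401 0.0863] [272. 231.]
scene scoop_grip 0.77 [ 0.5143 -0.0147  0.2644] [318. 131.]
[ 0.07551107 -0.09546352  0.04493019]
```

View pics/c11.png

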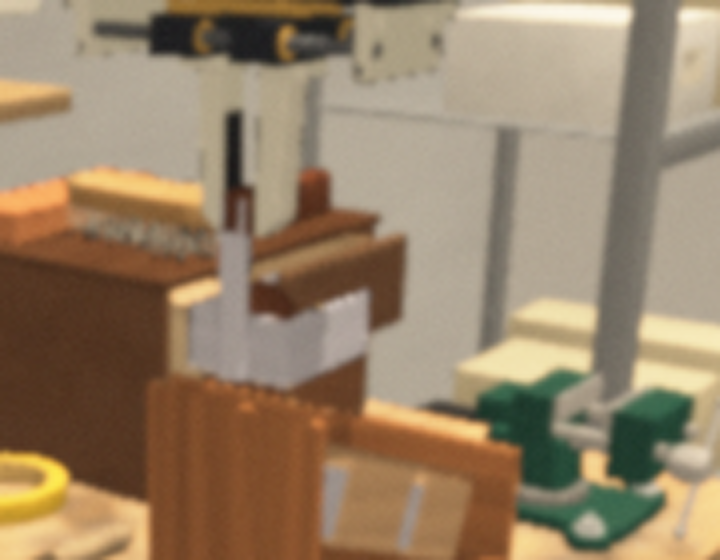

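Still level at 12 N. I'll relax it further in small steps.

```bash
cat > q.py <<'E'
from h import *
import sys
c=snap("scene",sys.argv[1]+".png",4,(250,80,430,220))
marks("scene",c,["scoop","scoop_lip"])
go([.5115,.013,.254],91.3)
E
python3 -m pendant '[{"delta_pos":[0,0,0],"spin":0},{"delta_pos":[0,0,0],"spin":0}]' - 9; python3 q.py c12;python3 -m pendant '[{"delta_pos":[0,0,0],"spin":0},{"delta_pos":[0,0,0],"spin":0}]' - 7; python3 q.py c13
```

```text
t: 17.65
tool_pos: [0.5125, 0.0131, 0.2574]
orientation: [2.195, 2.242, 0.012]
force: [0.3, -0.9, -2.0]
opening: 0.0181
scene scoop 0.88 [ 0.5122 -0.0236  0.1794] [320. 169.]
scene scoop 0.68 [0.5197 0.1422 0.0027] [270. 267.]
scene scoop_lip 0.82 [0.5428 0.177  0.0091] [251. 267.]
scene scoop_lip 0.63 [ 0.5163 -0.0586  0.1905] [328. 160.]
pos [0.5125 0.0131 0.2573] yaw 91.23 tilt 0.48 D [-0.     -0.001   0.0033] len 0.003 spin -0.0012289070941691419 t 17.8 F [ 0.4 -0.2 -1.9] op 0.0179 q [-0.08 -0.13  1.68  0.    1.59 -0.1 ]
t: 18.0
tool_pos: [0.5125, 0.0131, 0.2573]
orientation: [2.195, 2.242, 0.012]
force: [-0.6, -0.6, -3.2]
opening: 0.0181
scene scoop 0.69 [0.5217 0.1418 0.0015] [269. 267.]
scene scoop 0.64 [ 0.513  -0.0138  0.178 ] [318. 171.]
scene scoop_lip 0.65 [0.544  0.1768 0.0084] [250. 267.]
scene scoop_lip 0.6 [ 0.5155 -0.0542  0.1897] [327. 161.]
pos [0.5125 0.0131 0.2573] yaw 91.23 tilt 0.49 D [-0.0001 -0.001   0.0033] len 0.003 spin -0.0011416807503740465 t 18.15 F [ 0.4  0.5 -2.4] op 0.0179 q [-0.08 -0.13  1.68  0.    1.59 -0.1 ]
```

View pics/c13.png

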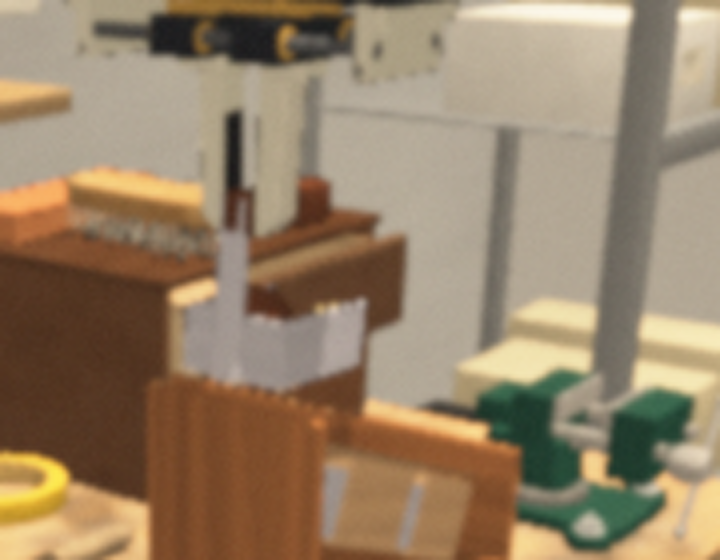

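```bash
python3 q.py c14
```

```text
scene scoop 0.87 [ 5.213e-01  1.424e-01 -1.000e-04] [269. 268.]
scene scoop 0.71 [ 0.5129 -0.0127  0.174 ] [317. 172.]
scene scoop_lip 0.89 [0.5446 0.1758 0.0088] [250. 267.]
scene scoop_lip 0.75 [ 0.5153 -0.0491  0.1841] [326. 164.]
pos [0.5125 0.0131 0.2573] yaw 91.23 tilt 0.48 D [-0.0001 -0.001   0.0033] len 0.003 spin -0.0011674908747922445 t 18.3 F [-0.4 -0.4 -3. ] op 0.0176 q [-0.08 -0.13  1.68  0.    1.59 -0.1 ]
```

It's creeping over slowly at 7 N, which is just what I wanted. I'll let it continue.

```bash
for i in 15 16 17; do python3 -m pendant '[{"delta_pos":[0,0,0],"spin":0},{"delta_pos":[0,0,0],"spin":0}]' | grep -E "^t:|force"; python3 q.py c$i | grep -vE "0\.14|0\.17[0-9]"; done
```

```text
t: 18.5
force: [-0.0, -0.3, -3.0]
scene scoop 0.78 [0.5204 0.139  0.0018] [271. 266.]
scene scoop_lip 0.57 [ 0.517  -0.0538  0.1856] [326. 163.]
scene scoop_lip 0.19 [0.5151 0.0048 0.2022] [312. 162.]
pos [0.5125 0.0131 0.2573] yaw 91.23 tilt 0.48 D [-0.0001 -0.001   0.0033] len 0.003 spin -0.0011987126899311664 t 18.65 F [ 0.1 -0.2 -2.3] op 0.0182 q [-0.08 -0.13  1.68  0.    1.59 -0.1 ]
t: 18.85
force: [0.5, -0.3, -2.3]
scene scoop_lip 0.72 [ 0.5143 -0.0518  0.1857] [327. 163.]
pos [0.5125 0.0131 0.2574] yaw 91.23 tilt 0.49 D [-0.0001 -0.0011  0.0034] len 0.004 spin -0.0011729190211413679 t 19.0 F [ 0.6  0.6 -2.5] op 0.0182 q [-0.08 -0.13  1.68  0.    1.59 -0.1 ]
t: 19.2
force: [0.4, 0.5, -2.7]
scene scoop 0.89 [0.5202 0.1399 0.0021] [270. 266.]
scene scoop 0.24 [0.5146 0.0053 0.2051] [312. 160.]
scene scoop_lip 0.56 [ 0.5177 -0.0517  0.185 ] [325. 163.]
pos [0.5125 0.0131 0.2573] yaw 91.23 tilt 0.48 D [-0.0001 -0.001   0.0033] len 0.003 spin -0.0011826188258850067 t 19.35 F [-0.1 -0.6 -2.2] op 0.0178 q [-0.08 -0.13  1.68  0.    1.59 -0.1 ]
```

View pics/c17.png

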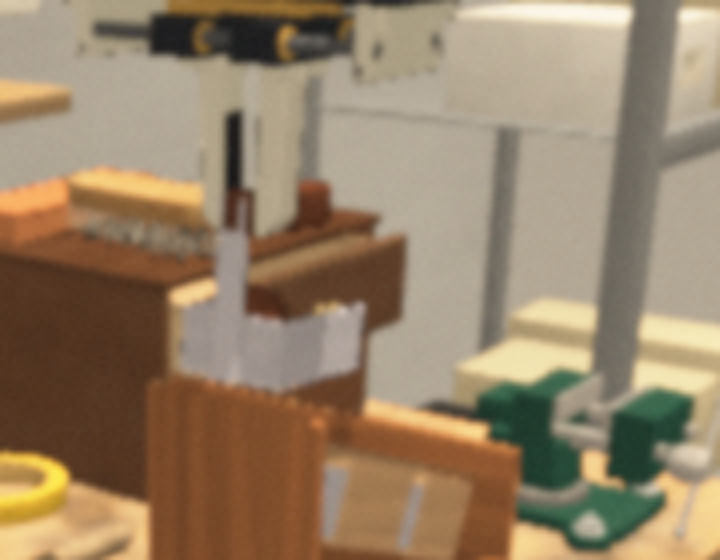

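```bash
for i in 18 19; do python3 -m pendant '[{"delta_pos":[0,0,0],"spin":0},{"delta_pos":[0,0,0],"spin":0}]' - 6 | grep -E "^t:|force"; python3 q.py c$i | grep -vE "0\.14|0\.17[0-9]"; done
```

```text
t: 19.55
force: [-0.2, -0.4, -2.7]
scene scoop 0.57 [ 5.215e-01  1.420e-01 -3.000e-04] [269. 268.]
scene scoop_lip 0.39 [ 0.6833  0.0126 -0.003 ] [256. 228.]
pos [0.5125 0.0131 0.2573] yaw 91.23 tilt 0.49 D [-0.0001 -0.0011  0.0033] len 0.003 spin -0.0012328897375433751 t 19.7 F [-0.2  0.3 -2.2] op 0.018 q [-0.08 -0.13  1.68  0.    1.59 -0.1 ]
t: 19.9
force: [-0.3, 0.1, -2.8]
scene scoop_lip 0.56 [ 0.5159 -0.0492  0.1842] [326. 164.]
pos [0.5125 0.0131 0.2573] yaw 91.23 tilt 0.49 D [-0.0001 -0.0011  0.0033] len 0.003 spin -0.0011740216927139298 t 20.05 F [ 0.3 -1.1 -2.6] op 0.0182 q [-0.08 -0.13  1.68  0.    1.59 -0.1 ]
```

View pics/c19.png

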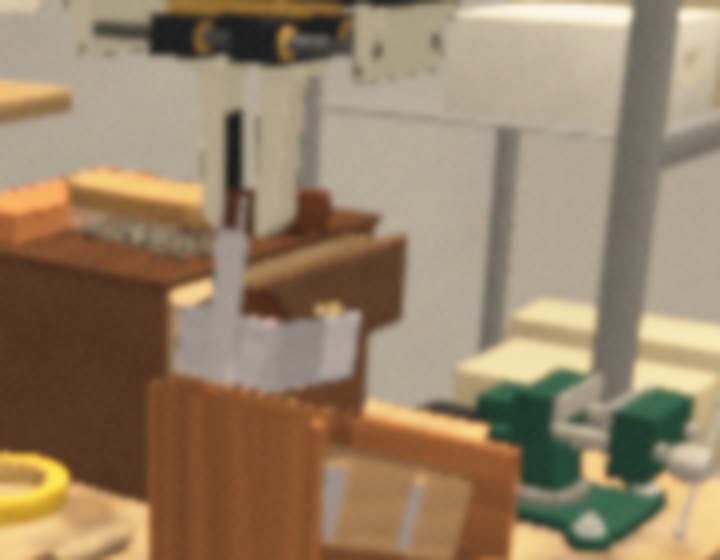

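```bash
for i in 20 21; do python3 -m pendant '[{"delta_pos":[0,0,0],"spin":0},{"delta_pos":[0,0,0],"spin":0}]' - 5 | grep -E "^t:|force"; python3 q.py c$i | grep -vE "0\.14|0\.17[0-9]"; done
```

```text
t: 20.25
force: [0.8, 0.4, -2.9]
scene scoop_lip 0.82 [ 0.5149 -0.0274  0.1681] [320. 173.]
pos [0.5126 0.0131 0.2574] yaw 91.23 tilt 0.5 D [-0.0001 -0.0011  0.0034] len 0.004 spin -0.0012131359123988155 t 20.4 F [ 0.1  0.  -1.5] op 0.0181 q [-0.08 -0.13  1.68  0.    1.59 -0.1 ]
t: 20.6
force: [0.7, 0.5, -0.9]
scene scoop 0.67 [0.5127 0.0221 0.169 ] [308. 178.]
scene scoop_lip 0.95 [ 0.514  -0.0151  0.164 ] [317. 176.]
pos [0.5126 0.0131 0.2575] yaw 91.23 tilt 0.5 D [-0.0001 -0.0012  0.0035] len 0.004 spin -0.0011822370143957082 t 20.75 F [-0.9 -0.5 -1.7] op 0.0177 q [-0.08 -0.13  1.68  0.    1.59 -0.1 ]
```

View pics/c21.png

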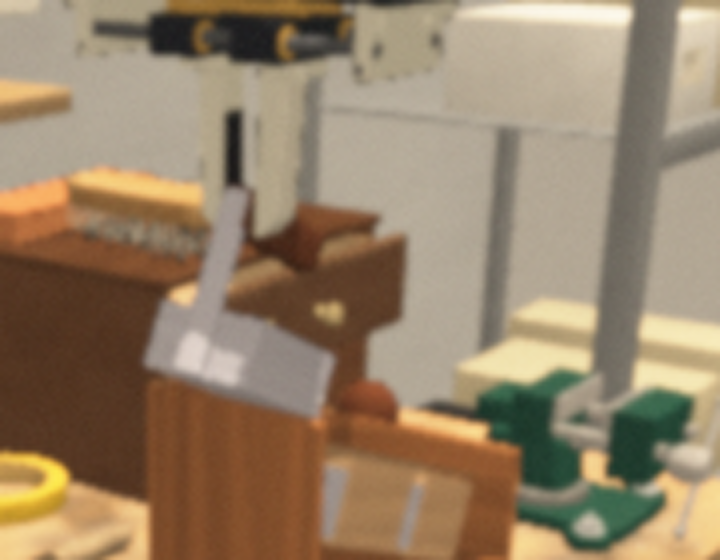

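The scoop hangs at about 28° mouth-down, and the dark ball is out in the trough at crop (368,400). Next I'll check the steel balls.

Run:
```python
from h import *
for n in("scene","side"):
    c=snap(n,n+"22.png",4,(280,110,460,250))
    marks(n,c,["wood_ball","steel_ball_1","scoop","scoop_lip"])
go([.5115,.013,.254],91.3)
```

```text
scene scoop 0.62 [0.5127 0.0196 0.1669] [309. 179.]
scene scoop 0.57 [5.187e-01 1.435e-01 4.000e-04] [270. 268.]
scene scoop_lip 0.82 [0.5464 0.1764 0.0099] [249. 266.]
scene scoop_lip 0.59 [ 0.5132 -0.0177  0.1627] [318. 177.]
side steel_ball_1 0.61 [ 0.5134 -0.1645  0.0242] [346. 198.]
side scoop 0.79 [0.521  0.1489 0.001 ] [275. 261.]
side scoop 0.58 [0.5137 0.0218 0.1712] [311. 172.]
side scoop_lip 0.87 [0.5454 0.176  0.0067] [259. 261.]
side scoop_lip 0.71 [ 0.517  -0.0207  0.161 ] [320. 170.]
pos [0.5126 0.0131 0.2574] yaw 91.23 tilt 0.5 D [-0.0001 -0.0011  0.0034] len 0.004 spin -0.001190204555760906 t 21.25 F [ 0.2 -0.2 -1.6] op 0.0179 q [-0.08 -0.13  1.68  0.    1.59 -0.1 ]
```

View pics/side22.png

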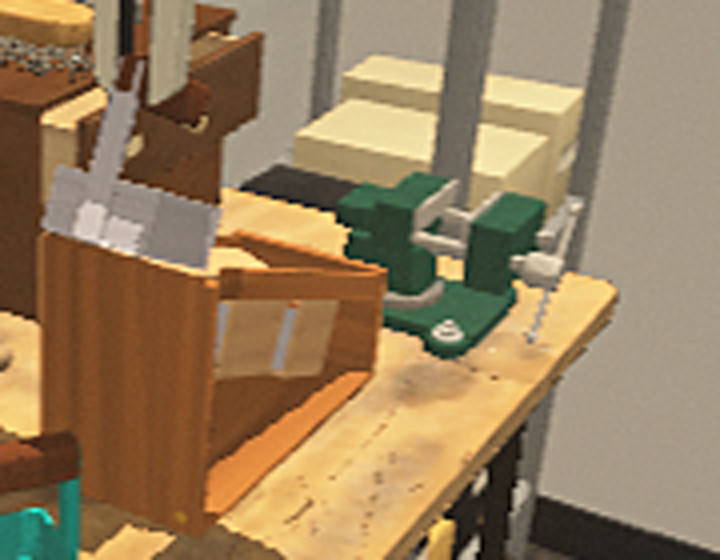

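View pics/scene22.png

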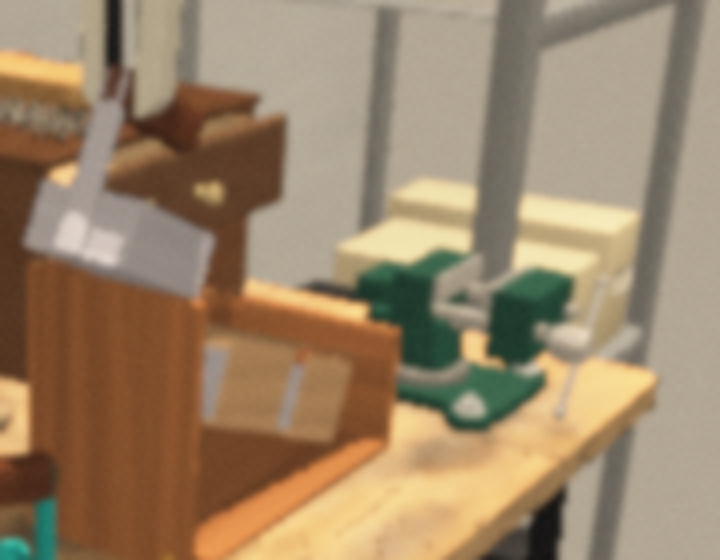

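```bash
python3 -m pendant '[{"delta_pos":[0,0,0],"spin":0},{"delta_pos":[0,0,0],"spin":0}]' - 4.5
python3 - <<'E'
from h import *
f=[]
for i in range(12):
    c=robot.read_camera("scene"); f.append(robot.read_state()["force"])
print(np.mean(f,0),np.std(f,0))
marks("scene",c,["wood_ball","steel_ball_1","scoop","scoop_lip"])
E
```

```text
t: 21.45
tool_pos: [0.5126, 0.0131, 0.2575]
orientation: [2.195, 2.242, 0.012]
force: [-0.0, 0.3, -0.9]
opening: 0.0181
[-0.10790562  0.01637682 -1.5277306 ] [0.48323454 0.58259096 0.4194271 ]
scene wood_ball 0.46 [ 0.3846  0.2252 -0.0032] [296. 314.]
scene steel_ball_1 0.34 [ 0.5161 -0.0979  0.0505] [334. 212.]
scene steel_ball_1 0.33 [ 0.5188 -0.1669  0.0166] [347. 215.]
scene scoop 0.92 [0.5222 0.1398 0.0021] [270. 266.]
scene scoop 0.9 [0.5134 0.0225 0.1716] [308. 177.]
scene scoop_lip 0.61 [ 0.514  -0.0192  0.1656] [318. 175.]
```

The wrist load dropped from about 2.5 N to 1.5 N, which fits an empty scoop. I'll regrip firmly, go up and back, and look.

```bash
python3 -m pendant '[{"delta_pos":[0,0,0],"spin":0},{"delta_pos":[0,0,0],"spin":0},{"delta_pos":[0,0,-0.01],"spin":0},{"delta_pos":[0,0,-0.03],"spin":0},{"delta_pos":[0,0,-0.05],"spin":0},{"delta_pos":[0.03,0,-0.06],"spin":0},{"delta_pos":[0.06,0,-0.06],"spin":0},{"delta_pos":[0.10,0,-0.06],"spin":0},{"delta_pos":[0.14,0,-0.06],"spin":0},{"delta_pos":[0.15,0,-0.06],"spin":0}]' - 20
python3 - <<'E'
from h import *
go([.52,.26,.16],28.7)
c=snap("scene","c23.png",3,(180,80,400,260)); marks("scene",c,["wood_ball","steel_ball_1","scoop","scoop_lip"])
c=snap("wrist","w23.png"); print(w(c,[0,0,0]))
c=snap("side","s23.png",3,(180,80,400,260))
E
```

```text
t: 23.25
tool_pos: [0.5084, 0.1663, 0.3187]
orientation: [2.192, 2.246, 0.014]
force: [0.2, -0.2, -1.5]
opening: 0.0179
pos [0.5084 0.1663 0.3187] yaw 91.41 tilt 0.56 D [0.0927 0.0124 0.1591] len 0.185 spin 1.0944991070695274 t 23.25 F [ 0.2 -0.2 -1.5] op 0.0179 q [ 0.22 -0.08  1.52  0.    1.69  0.19]
scene steel_ball_1 0.31 [ 0.5148 -0.0989  0.0028] [334. 229.]
scene scoop 0.75 [ 0.5224  0.14   -0.001 ] [270. 267.]
scene scoop 0.74 [0.5079 0.176  0.2342] [260. 165.]
scene scoop_lip 0.61 [0.5119 0.1351 0.2242] [273. 165.]
scene scoop_lip 0.57 [0.5446 0.1766 0.0089] [250. 267.]
scene scoop_lip 0.5 [ 0.5141 -0.1     0.0006] [335. 230.]
[0.50590951 0.24412517 0.48440084]
```

View pics/s23.png

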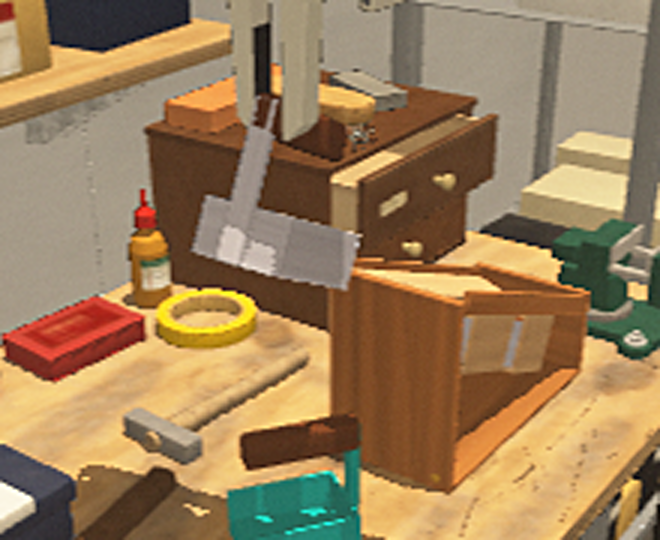

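View pics/w23.png

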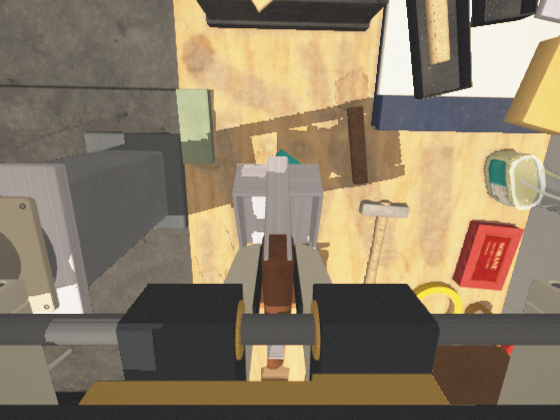

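The tray looks empty in the wrist view, with bare floor around the post at (278,180). I'll go back to the free spot with the original heading.

```bash
python3 -c "
from h import *
go([.504,.259,.319],28.7)"; python3 -m pendant '[{"delta_pos":[0.01,0,0],"spin":0.1},{"delta_pos":[0.02,0,0],"spin":0.22},{"delta_pos":[0.03,0,0],"spin":0.34},{"delta_pos":[0.04,0,0],"spin":0.46},{"delta_pos":[0.05,0.001,0],"spin":0.58},{"delta_pos":[0.06,0.001,0],"spin":0.70},{"delta_pos":[0.07,0.001,0],"spin":0.82},{"delta_pos":[0.08,0.002,0],"spin":0.94},{"delta_pos":[0.09,0.002,0],"spin":1.04},{"delta_pos":[0.093,0.002,0],"spin":1.095}]'; python3 -c "
from h import *
go([.504,.259,.125],28.7)"
```

```text
pos [0.5091 0.1616 0.318 ] yaw 91.14 tilt 0.5 D [ 0.0975 -0.0032 -0.0008] len 0.098 spin 1.0897192436804555 t 23.6 F [ 0.3  0.8 -1.2] op 0.0174 q [ 0.21 -0.08  1.52  0.    1.69  0.19]
t: 24.6
tool_pos: [0.5095, 0.2543, 0.3182]
orientation: [-3.047, -0.763, -0.014]
force: [-0.7, 0.5, -1.2]
opening: 0.0177
pos [0.5095 0.2543 0.3182] yaw 28.12 tilt 0.5 D [-0.0043 -0.0071  0.1932] len 0.193 spin -0.010187538615600358 t 24.6 F [-0.7  0.5 -1.2] op 0.0177 q [ 0.37  0.02  1.43 -0.    1.69  1.45]
```

```bash
python3 -m pendant '[{"delta_pos":[-0.002,-0.003,0.02],"spin":-0.01},{"delta_pos":[-0.004,-0.006,0.05],"spin":-0.01},{"delta_pos":[-0.004,-0.007,0.08],"spin":-0.01},{"delta_pos":[-0.004,-0.007,0.11],"spin":-0.01},{"delta_pos":[-0.004,-0.007,0.14],"spin":-0.01},{"delta_pos":[-0.004,-0.007,0.165],"spin":-0.01},{"delta_pos":[-0.004,-0.007,0.18],"spin":-0.01},{"delta_pos":[-0.004,-0.007,0.19],"spin":-0.01},{"delta_pos":[-0.004,-0.007,0.19],"spin":-0.01}]'
python3 - <<'E'
from h import *
go([.504,.259,.101],28.7)
c=snap("side","s24.png",4,(170,180,350,320)); marks("side",c,["scoop","scoop_lip"])
c=snap("wrist","w24.png"); marks("wrist",c,["scoop","scoop_lip"])
E
```

```text
t: 25.5
tool_pos: [0.5039, 0.2583, 0.1272]
orientation: [3.044, 0.777, 0.011]
force: [0.5, -0.6, -1.2]
opening: 0.0178
pos [0.5039 0.2583 0.1272] yaw 28.65 tilt 0.4 D [ 0.0002 -0.0006  0.0262] len 0.026 spin -0.0009023923123323629 t 25.5 F [ 0.5 -0.6 -1.2] op 0.0178 q [ 0.38  0.09  1.7  -0.    1.34  1.45]
side scoop 0.8 [ 0.519   0.1464 -0.003 ] [277. 262.]
side scoop 0.7 [0.5133 0.2604 0.038 ] [243. 276.]
side scoop_lip 0.66 [0.5446 0.178  0.0081] [258. 262.]
side scoop_lip 0.59 [0.4788 0.2423 0.0316] [263. 281.]
wrist scoop 0.92 [0.5112 0.2662 0.0472] [274. 206.]
wrist scoop 0.91 [0.5214 0.1437 0.0017] [381. 239.]
wrist scoop_lip 0.89 [0.5377 0.1736 0.0108] [368. 216.]
wrist scoop_lip 0.8 [0.4766 0.2466 0.0377] [275. 244.]
```

View pics/s24.png

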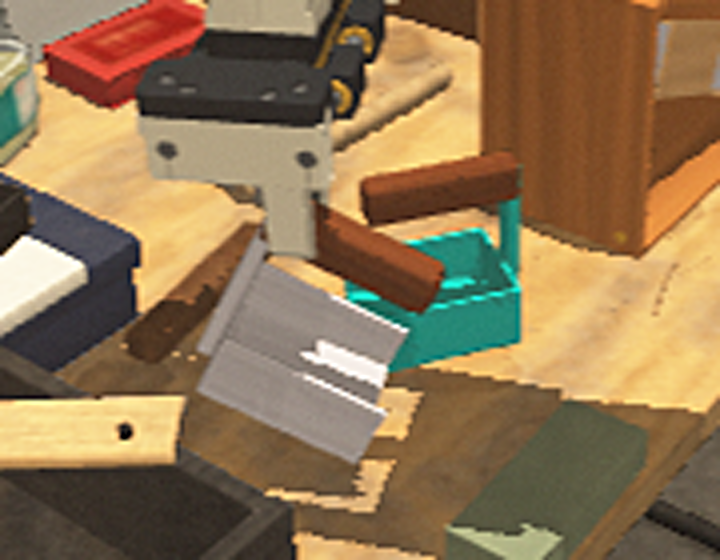

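View pics/w24.png

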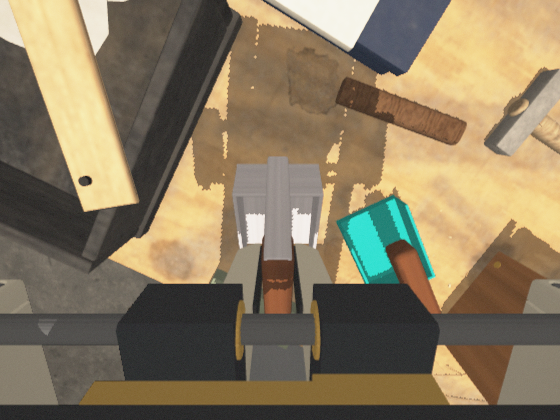

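Empty, about 25° mouth-down. I'll relax the grip to 6 N and touch the front corner down. Then I'll lower while moving back in an arc about that corner, so the bench turns the scoop upright.

```bash
python3 -m pendant '[{"delta_pos":[0,0,0.01],"spin":0},{"delta_pos":[0,0,0.02],"spin":0},{"delta_pos":[0,0,0.026],"spin":0},{"delta_pos":[0.004,0,0.028],"spin":0},{"delta_pos":[0.009,0,0.03],"spin":0},{"delta_pos":[0.014,0,0.032],"spin":0},{"delta_pos":[0.019,0,0.034],"spin":0},{"delta_pos":[0.023,0,0.036],"spin":0},{"delta_pos":[0.023,0,0.036],"spin":0}]' - 6
python3 - <<'E'
from h import *
go([.5411,.279,.0773],28.7)
c=snap("side","s25.png",4,(170,180,350,320)); marks("side",c,["scoop","scoop_lip"])
E
```

```text
t: 26.7
tool_pos: [0.5262, 0.2708, 0.0936]
orientation: [-3.043, -0.778, -0.017]
force: [0.7, -0.1, -0.6]
opening: 0.0178
pos [0.5262 0.2708 0.0936] yaw 28.69 tilt 0.63 D [ 0.0169 -0.0001  0.0164] len 0.024 spin -0.0001362807092650469 t 26.7 F [ 0.7 -0.1 -0.6] op 0.0178 q [ 0.39  0.19  1.66 -0.    1.28  1.46]
side scoop 0.72 [0.5171 0.262  0.0091] [242. 287.]
side scoop 0.67 [ 5.228e-01  1.461e-01 -1.000e-04] [275. 261.]
side scoop 0.54 [0.6878 0.0116 0.0008] [257. 213.]
side scoop_lip 0.87 [0.5459 0.1759 0.0078] [259. 261.]
side scoop_lip 0.63 [0.4813 0.2432 0.0113] [262. 288.]
```

View pics/s25.png

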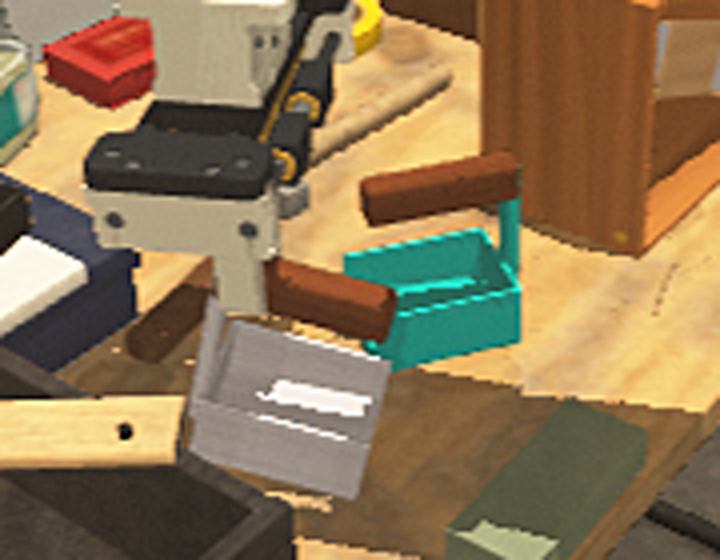

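Turning upright as planned. I'll continue the arc.

```bash
python3 -m pendant '[{"delta_pos":[0.004,0,0.003],"spin":0},{"delta_pos":[0.008,0,0.006],"spin":0},{"delta_pos":[0.012,0,0.009],"spin":0},{"delta_pos":[0.015,0,0.012],"spin":0},{"delta_pos":[0.017,0,0.015],"spin":0},{"delta_pos":[0.017,0,0.017],"spin":0},{"delta_pos":[0.017,0,0.017],"spin":0}]' - 6
python3 - <<'E'
from h import *
go([.5411,.279,.0773],28.7)
c=snap("side","s26.png",4,(170,180,350,320)); marks("side",c,["scoop","scoop_lip"])
E
```

```text
t: 27.55
tool_pos: [0.5408, 0.2787, 0.0767]
orientation: [-3.043, -0.778, -0.017]
force: [1.9, 0.9, 1.6]
opening: 0.018
pos [0.5408 0.2787 0.0767] yaw 28.69 tilt 0.61 D [ 0.0004 -0.0001 -0.0006] len 0.001 spin -0.00010573517847068562 t 27.55 F [1.9 0.9 1.6] op 0.018 q [ 0.39  0.25  1.62 -0.    1.26  1.46]
side scoop 0.91 [ 0.5144  0.2617 -0.0023] [244. 292.]
side scoop 0.88 [5.186e-01 1.439e-01 2.000e-04] [277. 261.]
side scoop 0.2 [ 0.5131 -0.0317  0.1261] [323. 182.]
side scoop_lip 0.69 [0.545  0.1793 0.0085] [258. 262.]
side scoop_lip 0.63 [0.474 0.242 0.012] [265. 289.]
```

View pics/s26.png

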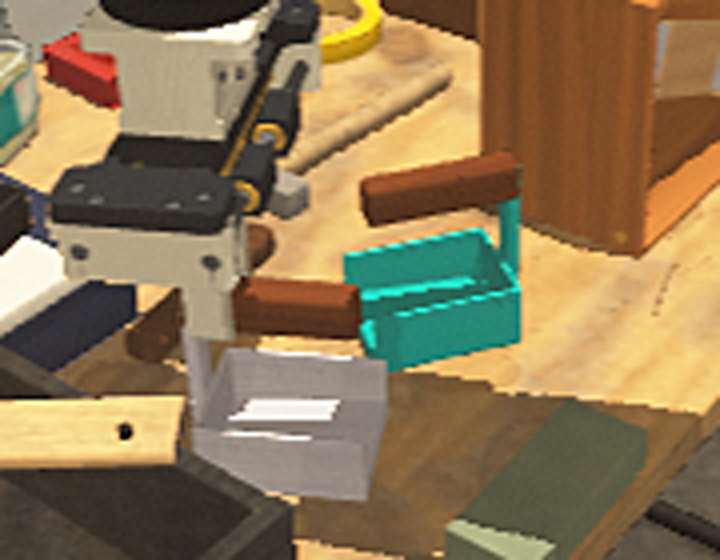

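```bash
python3 -m pendant '[{"delta_pos":[0,0,0],"spin":0},{"delta_pos":[0,0,0],"spin":0},{"delta_pos":[0,0,0],"spin":0},{"delta_pos":[0,0,0],"spin":0},{"delta_pos":[0,0,-0.01],"spin":0},{"delta_pos":[0,0,-0.03],"spin":0},{"delta_pos":[0,0,-0.06],"spin":0},{"delta_pos":[0,0,-0.1],"spin":0},{"delta_pos":[0,0,-0.14],"spin":0},{"delta_pos":[0,0,-0.18],"spin":0}]' -0.2 10
python3 - <<'E'
from h import *
c=snap("side","s27.png",4,(170,180,350,320)); marks("side",c,["scoop","scoop_lip","scoop_grip"])
c=snap("wrist","w27.png"); marks("wrist",c,["scoop","scoop_lip","scoop_grip"])
go([.46,-.12,.40],10)
E
```

```text
t: 28.7
tool_pos: [0.5385, 0.278, 0.2592]
orientation: [-3.043, -0.778, -0.017]
force: [0.9, -0.4, -0.1]
opening: 0.0558
side scoop 0.98 [0.5201 0.1479 0.0009] [276. 261.]
side scoop 0.78 [ 5.158e-01  2.612e-01 -3.000e-04] [243. 291.]
side scoop_lip 0.82 [0.5442 0.1774 0.0117] [259. 260.]
side scoop_lip 0.67 [0.4823 0.2415 0.0102] [262. 288.]
side scoop_grip 0.65 [0.5138 0.1406 0.0823] [279. 230.]
side scoop_grip 0.59 [0.5193 0.2599 0.0858] [239. 255.]
wrist scoop 0.87 [0.522  0.1445 0.0013] [350. 230.]
wrist scoop 0.62 [0.5086 0.2635 0.0033] [277. 202.]
wrist scoop_lip 0.95 [0.4774 0.2442 0.0118] [278. 227.]
wrist scoop_lip 0.91 [0.5406 0.1749 0.0121] [341. 213.]
wrist scoop_lip 0.7 [ 0.6846  0.0169 -0.0027] [484. 177.]
wrist scoop_grip 0.77 [0.5159 0.2687 0.092 ] [275. 214.]
wrist scoop_grip 0.56 [0.514  0.1398 0.0902] [366. 263.]
pos [0.5379 0.2777 0.2547] yaw 28.69 tilt 0.41 D [-0.2583  0.3118 -0.1465] len 0.431 spin 0.32623722891703266 t 29.1 F [-0.1  0.1 -0.1] op 0.0556 q [ 0.39  0.13  1.43 -0.    1.58  1.46]
```

View pics/s27.png

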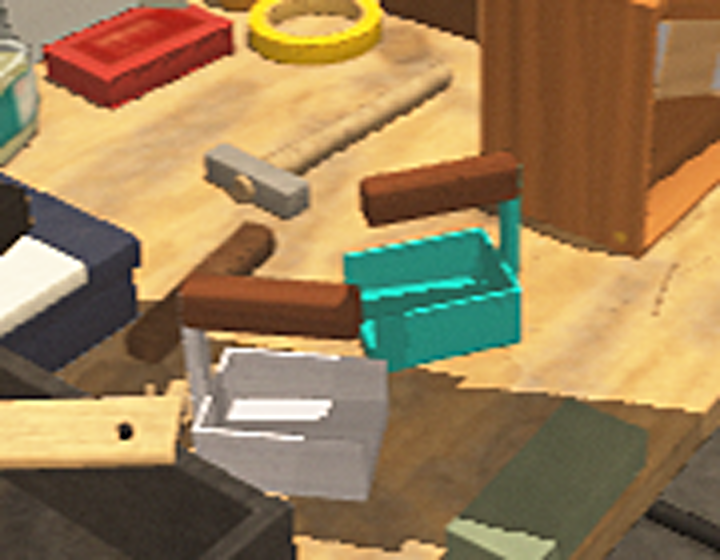

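View pics/w27.png

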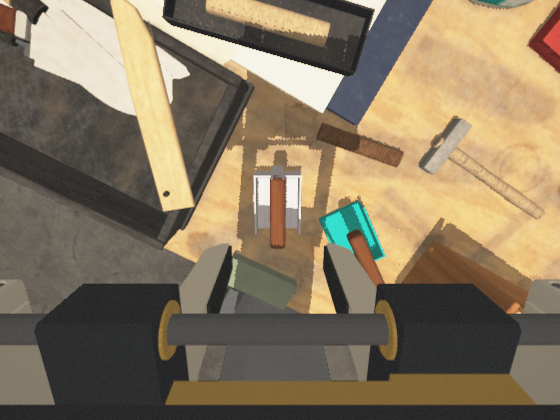

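The scoop stands upright, empty and released. Now a look down into the ramp's pockets.

```bash
python3 -m pendant '[{"delta_pos":[-0.01,0.01,-0.045],"spin":0},{"delta_pos":[-0.03,0.036,-0.09],"spin":0},{"delta_pos":[-0.055,0.066,-0.13],"spin":0.03},{"delta_pos":[-0.085,0.1,-0.146],"spin":0.08},{"delta_pos":[-0.115,0.138,-0.146],"spin":0.12},{"delta_pos":[-0.145,0.175,-0.146],"spin":0.17},{"delta_pos":[-0.175,0.21,-0.146],"spin":0.21},{"delta_pos":[-0.205,0.247,-0.146],"spin":0.26},{"delta_pos":[-0.235,0.283,-0.146],"spin":0.3},{"delta_pos":[-0.255,0.308,-0.146],"spin":0.32}]'
python3 - <<'E'
from h import *
c=snap("wrist","w28.png"); print(w(c,[0,0,0])); marks("wrist",c,["steel_ball_1","wood_ball","pocket_small","pocket_large","ramp"])
go([.46,-.12,.40],10)
E
```

```text
t: 30.1
tool_pos: [0.4598, -0.1176, 0.3981]
orientation: [-3.128, -0.278, -0.008]
force: [0.6, -0.1, -0.2]
opening: 0.0559
[ 0.53987772 -0.10299155  0.56467523]
wrist steel_ball_1 0.72 [ 0.5097 -0.1097  0.0559] [279. 137.]
wrist steel_ball_1 0.49 [ 0.5187 -0.1267  0.0507] [290. 133.]
wrist wood_ball 0.92 [ 0.5094 -0.1786  0.0372] [318. 143.]
wrist pocket_small 0.95 [ 0.5132 -0.0973  0.0468] [272. 133.]
wrist pocket_small 0.31 [ 0.6845  0.0174 -0.0032] [222.  14.]
wrist pocket_large 0.7 [ 0.5123 -0.1623  0.0215] [308. 139.]
wrist pocket_large 0.66 [ 0.5071 -0.1076  0.053 ] [277. 138.]
wrist ramp 0.75 [ 0.5132 -0.097  -0.0013] [272. 132.]
pos [ 0.4611 -0.1142  0.3989] yaw 10.42 tilt 0.37 D [-0.0022  0.0055 -0.0012] len 0.006 spin 0.007290304590688877 t 30.4 F [0.  0.9 0.2] op 0.0558 q [-0.35 -0.21  1.5   0.    1.85  1.04]
```

View pics/w28.png

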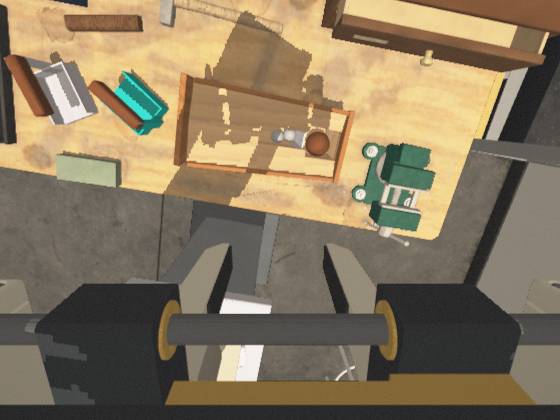

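Run:
```python
from h import *
a=np.radians(-88.7);T=np.array([.5137,-.0989,0]);R=Ro.from_euler('z',a).as_matrix();S=Ro.from_euler('y',22,degrees=True).as_matrix()
c=snap("wrist","w29.png",4,(170,60,360,200))
for l,O in(("steel_ball_1",(0,0,.047)),("wood_ball",(.065,0,.021))):
    for d in robot.mark_of("wrist",l)[:2]:
        X=R.T@(w(c,d["location"])-T); print(l,d["score"],(S.T@(X-np.array(O))).round(4))
```

```text
steel_ball_1 0.71 [ 0.004  -0.0044  0.0082]
steel_ball_1 0.6 [0.0259 0.0043 0.0133]
wood_ball 0.64 [ 0.0082 -0.0035  0.0182]
```

View pics/w29.png

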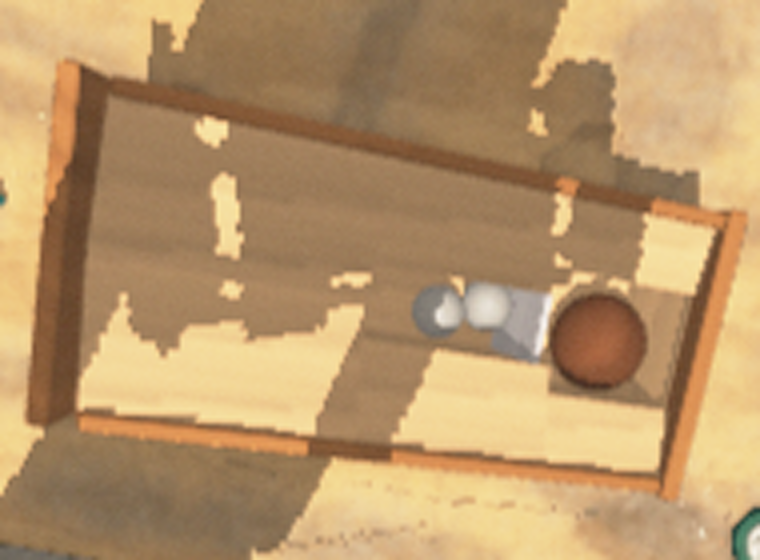

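Both steel balls lie in the upper slot at crop (438,310) and (488,305), and the dark ball lies in the lower one at (598,340). All are within tolerance in the pocket frames, and the gripper is clear. I'm handing in.

```bash
python3 -c "
from h import *
for n in ('scene','side'):
    c=robot.read_camera(n); marks(n,c,['small_hammer','handle_blank_c','green_stone','scoop'])
print(robot.close_job())"
```

```text
scene small_hammer 0.92 [ 0.6793  0.0121 -0.0019] [257. 228.]
scene small_hammer 0.45 [ 0.5148 -0.101   0.0021] [335. 229.]
scene small_hammer 0.22 [ 6.356e-01  2.018e-01 -5.000e-04] [212. 261.]
scene handle_blank_c 0.58 [0.6336 0.2034 0.0009] [212. 261.]
scene green_stone 0.7 [ 0.3866  0.2226 -0.0018] [296. 312.]
scene scoop 0.98 [ 5.124e-01  2.599e-01 -4.000e-04] [232. 294.]
scene scoop 0.56 [0.5217 0.1406 0.0021] [270. 266.]
side small_hammer 0.97 [0.687  0.0162 0.001 ] [256. 214.]
side handle_blank_c 0.61 [6.355e-01 2.062e-01 1.000e-04] [220. 256.]
side handle_blank_c 0.36 [ 0.5128  0.2602 -0.0015] [245. 292.]
side green_stone 0.79 [ 0.388   0.2239 -0.0033] [307. 308.]
side scoop 0.98 [ 0.5134  0.2627 -0.0038] [244. 293.]
side scoop 0.9 [ 0.5216  0.1489 -0.0035] [275. 263.]
side scoop 0.6 [0.6366 0.2035 0.    ] [220. 256.]
the job is handed in; nothing more can be done
None
```

I tipped the three balls into their pockets, stood the empty scoop back on the bench and handed the job in at about 31 s. No verdict was reported.

**What I did:**
- **Grip:** The arm cannot tilt its tool. I lifted the scoop clear of the bin beside it, set it down, and gripped the bar again near its rear end.
- **Pour:** I carried it level to the ramp's upper end and eased the grip from 55 N to 5 N. It hung mouth-down by itself, about 25°, and the balls rolled out.
- **Placing:** I set the scoop's front corner on the bench, turned it upright against the bench and let go.

**Last checks:**
- **Steel balls:** both are in the upper pocket, at about x +4 and +26 mm, y within 5 mm, and 8 and 13 mm above its floor.
- **Wooden ball:** it is in the lower pocket, at about x +8, y −4 and z +18 mm.
- **Scoop:** it stands upright and empty. The networks put its height at −0.4 and −3.8 mm, within their 4 mm error.
- **Hammer, handle blank and stone:** none has moved by more than the few millimetres of measuring error.
- **Gripper:** it was clear of everything at hand-in.

No check failed. The networks gave some low-score false reports, such as hammer or scoop labels on the ramp, which I set aside.

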